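# Prop open the guard flap and take out the rotor

### The arm

A 6-joint arm with a two-finger parallel gripper is mounted at the origin on a cart in front of the work surface, level with it; the furniture and walls round the work are solid. World frame = base frame: x ahead of the robot, y to its left, z up, the work surface at z = 0. Lengths are in m, angles in rad, forces in N, time in s.
With the tool pointing down it reaches from about 0.35 to 0.775 m from the base axis. Payload 7.3 kg.
Tool frame: the origin (TCP) lies on the front face of the gripper's body, between the roots of the fingers; the fingertips stand 66 mm ahead of it and the grasp point (between the pads) lies 47 mm ahead of it; z points along the fingers, y is the direction in which the jaws open and shut (so a half turn about z gives the same grasp; the last joint's range is limited). The gripper opens to 92 mm and grips with 3 to 60 N. Pads are 19 mm wide; open, the fingers measure 130 mm over their backs; the gripper's body (75 mm by 190 mm) begins 47 mm behind the grasp point.
Start: joints at [1.035, 0.342, 1.524, -0, 1.275, -0.146], TCP at [0.199, 0.486, 0.292] pointing down, gripper open.
Joint ranges: [-2.53, 2.53], [-0.77, 2.02], [0.04, 2.7], [-1, 4.14], [0.28, 2.66], [-3.11, 3.11]. Speed limits (rad/s): [2.57, 2.57, 3.14, 3.14, 3.14, 3.14].

### API

Orientations are given as [roll, pitch, yaw] about the fixed x, y, z axes, in that order (R = Rz(yaw) Ry(pitch) Rx(roll)).
In Python, from cell import observe, read_camera, hand_in, search_frame, tip_of gives the robot as it stands. The module is installed in compiled form; this text tells all that it offers.
- The arm moves only by the tool apply_moves, never from a script. Its argument "motion" is a list of rows, each an object with "offset": the shift along the tool's x, y, z in mm, a list of three; "rotation": the turn, a rotation vector about the tool's x, y, z in rad, a list of three. In form: [{"offset": [x, y, z], "rotation": [rx, ry, rz]}, ...]. A call has 1 to 12 rows; each row shifts and turns the pose as measured when the row begins, along the tool's axes as they then stand; what a row does not reach is not made up. A row lasts 1/12 s, in which the tool goes at most 41.7 mm and 7.16 degrees, less where a joint would pass 70% of its speed; a pose out of reach is approached as far as the arm can. A call with a gripper value outside its range is refused whole. "grip" is the closure, from 0 (fully open) to 1 (shut), set as the call begins (left out, the last holds). The fingers move at their own pace and stop on an object; "grip_force" is the grip in N (left out, the last holds). Time passes only in rows, so rows that do not move let the fingers close. It gives the time, the measured TCP pose, the force and the opening at its end, in the units of the state.
- observe(): the state, without advancing time (a new reading comes with each control period).
- read_camera(name): name is "side" or "top"; returns a dict with "img" (384x512x3 uint8, red, green, blue), "camera_matrix" (3x3 intrinsics, pixels), "D" ([k1, k2, p1, p2, k3] as OpenCV has them; the pictures are not rectified), "R" (3x3) and "t" (3): a world point X has camera coordinates R X + t. Camera axes: x right, y down, z forward; pixel columns grow to the right and rows downward; lengths in m; the calibration is good to about 2 mm. A picture is of the moment at which its call begins. There is no depth.
- hand_in(): hands the job in, once; it reports no verdict.
Trained networks look in a picture, given as the dict that the camera call returned (one of the last four; its "shot" number tells which), for a name from the list of things; names that differ only in an ending like _2 or _b are one class to them, and where a whole thing is asked for, a point or a joint stands for the part that bears it (a point fixed in the world has none). Each returns a list of dicts, best first, with "score" (0 to 1); they miss things now and then, are a little off and sometimes report something else, mostly with a low value. They report only what shows in the picture. A call takes as long as a camera call. They do not tell look-alikes from the thing itself.
- search_frame(query, picture): "location" ([x, y, z] in m, in world coordinates, good to about 4 mm: the middle of the surface that is visible of it).
- tip_of(query, picture): "location" ([x, y, z] in m, in world coordinates, good to about 4 mm: a listed point, or the origin of a listed thing).
The state is a dict: "time": time; "qpos": joint angles; "qvel": joint speeds; "joint_efforts": joint torques, N m; "tool_pos": TCP position; "tool_rot": TCP orientation; "contact_force": force on the tool from outside, world axes, zero at the start; "torque": the same for the moment, N m; "opening": finger opening in m.
Only numpy, scipy, OpenCV 4.12 (cv2) and the standard library are available. Lean on these libraries where they do the work, as an engineer would, in place of code of your own. Each camera call takes 0.05 s, during which the arm holds its last target.

### The job

Raise the hinged flap of the grey guard box all the way back by its ball knob, then swing the box's prop stay up by its pin, all the way over, so that it stands in front of the raised flap and keeps it open. Then take the copper rotor out of the box and set it down flat and centred on the nest block with the large hole in its middle, leaving the flap propped open.

Things in the scene. Friction and masses are not known exactly. Their poses are not given: they have to be found in the camera images.
- flap (a joint): guard flap angle, rad: 0 closed (level), 1.8 fully back at its stop, 13 degrees past upright, where it stays by its weight; let go below 1.45 it falls shut. Aluminium frame with clear pane, 142x180x5 mm, on a grey open box 140x180x60 mm (walls 5 mm, fixed). Hinge line: along the box's far rim, 64 mm above the bench, 174 mm from the knob's centre. About 1 N at the knob lifts it.
- flap_knob (a point): centre of the black ball knob, 25 mm across, 32 mm out from the middle of the flap's front edge; 64 mm above the bench while closed. Frame turns with the flap: +x from knob to hinge (level, away from the robot while closed), +y along the hinge line to the left, +z the outer face. Pinched along y it can turn between the fingers as the flap swings.
- stay (a joint): prop stay angle, rad: 0 parked, its arm level, pointing out to the right (-y) of the box; 1.9 fully over at its stop, standing, leaning 19 degrees inward in front of the raised flap. Starts at 0 to 0.25. Its stiff pivot (0.5 N at the pin) keeps it where it is left. Set while the flap is down, it blocks the flap.
- stay_pin (a point): grip point on the stay's round steel pin (11 mm thick, sticking out towards the front of the box from the end of a 100x14x6 mm bar); 14 mm from the free end, 29 mm from the bar. Pivot axis: level, parallel to the box's x, 55 mm above the bench, 85 mm from the pin. Frame: +x along the pin to the box's back, +y from pin to pivot (box's left while parked), +z up while parked.
- rotor: the rotor in the guard box: copper disc 70 mm across, 8 mm thick, hub 26 mm across from 8 to 20 mm and shaft 8 mm across to 29 mm above its underside. Origin: centre of the underside, z up. Lies flat on the box's floor, 5 mm above the bench, a little left of and in front of the box's middle. Like rotors elsewhere are not wanted.
- nest_block: steel nest block 40x60x18 mm (x, y, z), a large hole in the middle of its top and small screw holes round it; loose on the bench. Origin: centre of its underside. Not the smaller, thicker block without a large hole (35x45x22 mm) nor the V block (40x52x34 mm).
Not all that is in view belongs to the job. What is shaped like the nest_block but blue, green or turquoise is not meant.

How it is judged:
On the way, in this order (a step that is already met when the one before it is completed fails the run):
1. the flap is raised past upright (value of joint flap above 1.62 rad), for 0.2 s.
2. the prop stay stands in front of the raised flap (value of joint flap above 1.5 rad and value of joint stay above 1.72 rad), for 0.2 s.
3. the rotor is lifted out of the box (all of step 2 and height (world z) of rotor above 0.07 m), for 0.1 s.
At the end, for the whole second after the job is handed in: The flap stands open (past 1.5 rad) with the stay over in front of it (past 1.72 rad), and the rotor from the box rests flat (within 7 degrees) on the nest block, its centre within 15 mm of the block's centre, at rest (all of step 2 and horizontal distance between rotor and nest_block below 0.015 m and z of rotor in the frame of nest_block between 0.014 and 0.023 m and angle between each of rotor, nest_block's own z axis and vertical below 0.12 rad and linear speed of rotor below 0.02 m/s); the robot touches nothing.
It also fails if it takes over 58 s, if anything falls off the work surface, if the arm or the gripper's body presses on something with over 40 N, if the wrist force passes 120 N, or if a joint passes its speed limit or range.

## Working session

There is one attempt and no reset: what is moved stays moved. The work goes in short steps, Python scripts to look and compute and a tool call to move; the robot and the scene stay as the last step left them, time stands still between calls to the robot, and variables do not carry over. Pictures are saved under pics/ and viewed, and the job is handed in when it is done.

Besides the shell and the picture viewer there is one more tool, called in YAML: its name, and indented under it one key for each argument. apply_moves: Moves the arm, as the interface text tells. Its arguments: {"type":"object","properties":{"motion":{"type":"array"},"grip":{"type":"number"},"grip_force":{"type":"number"}},"required":["motion"]}

```bash
mkdir -p pics; cat > h.py <<'E'
import numpy as np, cv2
from cell import observe, read_camera, hand_in, search_frame, tip_of
def shot(name,fn):
    d=read_camera(name); cv2.imwrite('pics/'+fn,d['img'][:,:,::-1]); return d
def proj(d,X):
    p,_=cv2.projectPoints(np.array(X,float).reshape(-1,3),cv2.Rodrigues(np.array(d['R']))[0],np.array(d['t'],float),np.array(d['camera_matrix']),np.array(d['D']))
    return p.reshape(-1,2)
def ray(d,uv,z):
    u=cv2.undistortPoints(np.array(uv,float).reshape(-1,1,2),np.array(d['camera_matrix']),np.array(d['D'])).reshape(-1,2)
    R=np.array(d['R']);t=np.array(d['t']);C=-R.T@t
    out=[]
    for a in u:
        v=R.T@np.array([a[0],a[1],1]); out.append(C+v*(z-C[2])/v[2])
    return np.array(out)
E
python3 - <<'E'
from h import *
print(observe())
for c in ['top','side']:
    d=shot(c,c+'1.png')
    R=np.array(d['R']);print(c,'C',-R.T@np.array(d['t']))
    for q in ['flap_knob','stay_pin','rotor','nest_block']:
        for r in tip_of(q,d)[:3]: print(q,r['score'],np.round(r['location'],4),proj(d,r['location']).round())
    for q in ['flap','stay']:
        for r in search_frame(q,d)[:3]: print('S',q,r['score'],np.round(r['location'],4),proj(d,r['location']).round())
E
```

```text
{'time': 0.0, 'qpos': array([ 1.03500411e+00,  3.42712229e-01,  1.52504689e+00, -2.06124377e-05,
        1.27538439e+00, -1.45982441e-01]), 'qvel': array([ 0.00103582, -0.00132017,  0.0005816 ,  0.00042822,  0.0003722 ,
        0.00131351]), 'joint_efforts': array([ 1.31498462e-03, -4.31244099e+01, -2.44220674e+01,  7.19234138e-02,
        5.59836463e-02, -1.52170383e-04]), 'tool_pos': array([0.19931834, 0.48534947, 0.29153991]), 'tool_rot': array([-3.14005543e+00, -2.06092926e-04,  2.75178873e+00]), 'contact_force': array([0.39792924, 0.20702831, 0.14261567]), 'torque': array([-0.0429032 , -0.00638388, -0.02818567]), 'opening': 0.09133936313012397}
top C [0.47141688 0.18008869 1.36077248]
flap_knob 0.79 [0.4392 0.1053 0.0621] [[272. 231.]]
stay_pin 0.57 [ 0.5644 -0.0736  0.0733] [[331. 188.]]
nest_block 0.61 [ 0.4819  0.6092 -0.0008] [[109. 220.]]
nest_block 0.58 [ 4.786e-01 -1.435e-01 -4.000e-04] [[350. 217.]]
nest_block 0.56 [ 0.4763  0.2901 -0.0018] [[212. 220.]]
side C [-0.03884731 -0.67038916  0.67228127]
flap_knob 0.66 [0.4402 0.1064 0.0611] [[228. 218.]]
stay_pin 0.78 [ 0.5694 -0.0715  0.0641] [[311. 232.]]
nest_block 0.82 [ 0.4801 -0.1444 -0.001 ] [[303. 283.]]
nest_block 0.57 [ 0.4846  0.6052 -0.    ] [[164. 166.]]
nest_block 0.56 [0.6952 0.5087 0.002 ] [[227. 159.]]
S flap 0.82 [0.5321 0.0972 0.0636] [[258. 207.]]
```

View pics/top1.png

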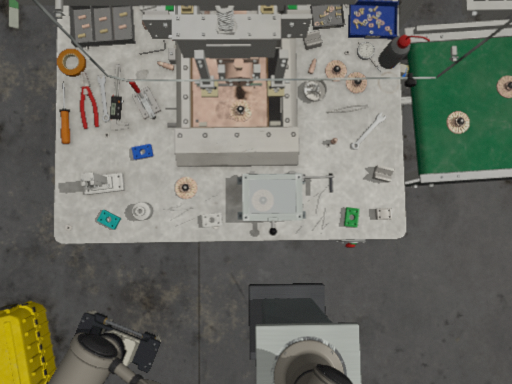

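View pics/side1.png

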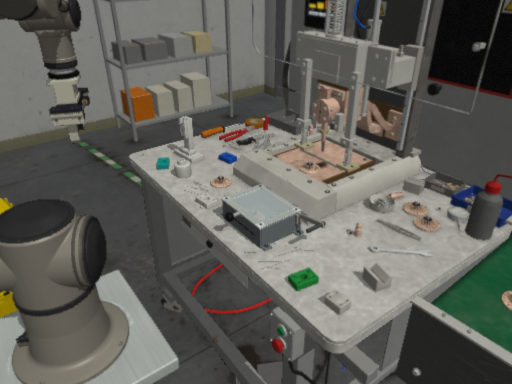

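```bash
python3 - <<'E'
import cv2
a=cv2.imread('pics/top1.png')
cv2.imwrite('pics/top1z.png',cv2.resize(a[130:290,80:400],None,fx=2.5,fy=2.5,interpolation=cv2.INTER_CUBIC))
a=cv2.imread('pics/side1.png')
cv2.imwrite('pics/side1z.png',cv2.resize(a[130:320,140:400],None,fx=3,fy=3,interpolation=cv2.INTER_CUBIC))
E
```

```text
(no output)
```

View pics/top1z.png

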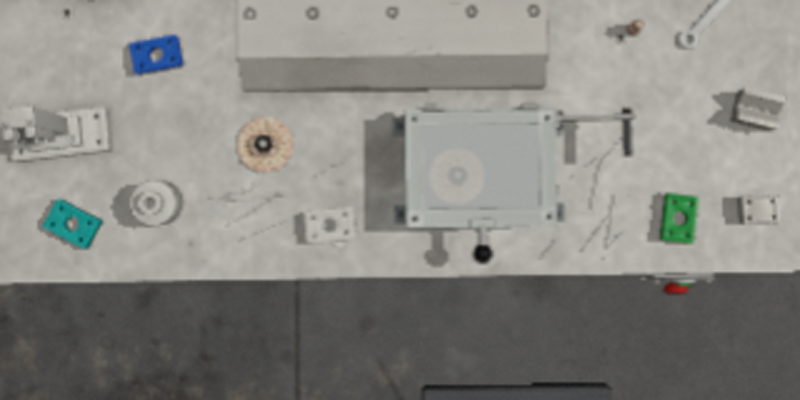

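View pics/side1z.png

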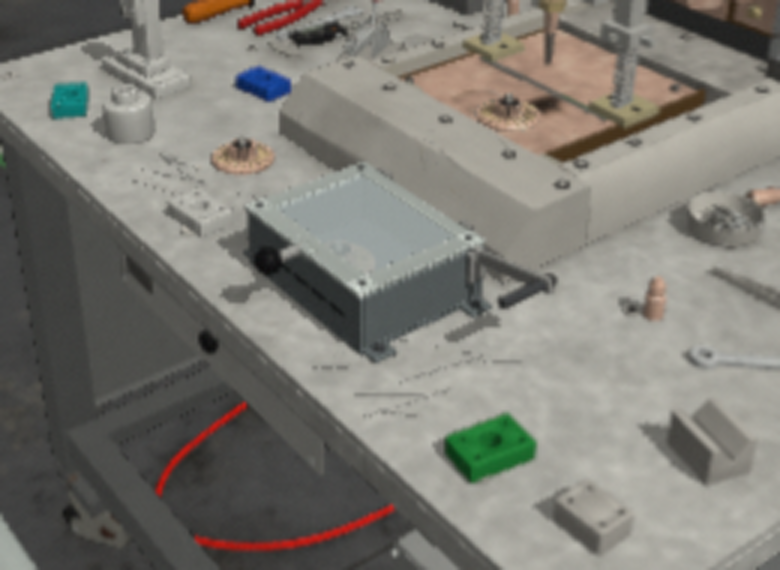

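The nest block is the grey one at top-view (212,220), with the hole visible. The box is at (272,197), the knob at (272,231), and the stay pin at (331,183). Next I'll refine the geometry.

```bash
python3 - <<'E'
import cv2
a=cv2.imread('pics/top1.png')
cv2.imwrite('pics/topA.png',cv2.resize(a[160:245,190:350],None,fx=5,fy=5,interpolation=cv2.INTER_CUBIC))
cv2.imwrite('pics/topB.png',cv2.resize(a[0:120,130:330],None,fx=4,fy=4,interpolation=cv2.INTER_CUBIC))
E
```

```text
(no output)
```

View pics/topA.png

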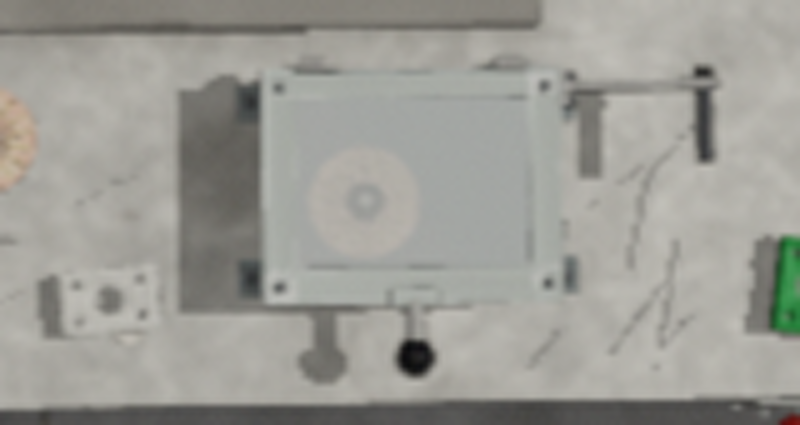

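View pics/topB.png

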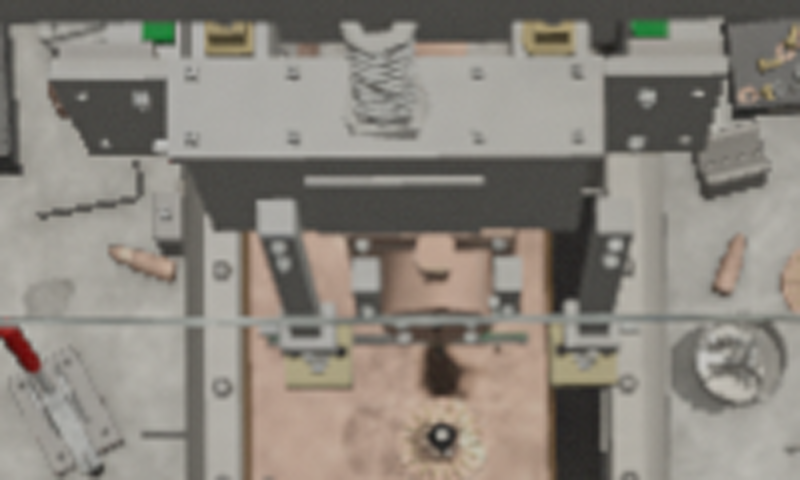

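The nest block centre (its hole) is at full-image (211.8,219.6), the rotor at (262.8,200), the knob at (273,231.2), and the pin from (330.6,174) to (331,192). The press posts stand around row 85.

```bash
python3 - <<'E'
from h import *
d=read_camera('top')
f=lambda L:[(190+a/5,160+b/5) for a,b in L]
print('flap corners',ray(d,f([(261,72),(567,70),(569,300),(266,304)]),0.0665).round(4))
print('knob',ray(d,f([(415,357)]),0.064).round(4))
print('nest',ray(d,f([(110,300)]),0.018).round(4), 'corners',ray(d,f([(60,275),(155,263),(160,322),(65,336)]),0.018).round(4))
print('rotor hub',ray(d,f([(366,201)]),0.034).round(4),'disc',ray(d,f([(364,203)]),0.013).round(4))
print('pin ends',ray(d,f([(704,68),(707,160)]),0.06).round(4),'bar',ray(d,f([(572,86),(704,84)]),0.06).round(4))
print('posts base',ray(d,[(208,90)],0.0).round(3),ray(d,[(208,90)],0.06).round(3),'gantry lower front', [ray(d,[(200,52)],z).round(3) for z in (.3,.5)])
print('wall front',ray(d,[(240,165)],0.0).round(3),ray(d,[(240,128)],0.06).round(3))
print('green line', [ray(d,[(200,80)],z).round(3) for z in (0.1,.3,.5)])
E
```

```text
flap corners [[0.6108 0.1926 0.0665]
 [0.6096 0.0082 0.0665]
 [0.4713 0.0102 0.0665]
 [0.4716 0.1914 0.0665]]
knob [[0.4387 0.1028 0.064 ]]
nest [[0.4755 0.2882 0.018 ]] corners [[0.4914 0.319  0.018 ]
 [0.4979 0.2603 0.018 ]
 [0.4615 0.2575 0.018 ]
 [0.4538 0.3161 0.018 ]]
rotor hub [[0.5338 0.1295 0.034 ]] disc [[0.5335 0.1299 0.013 ]]
pin ends [[ 0.6104 -0.0759  0.06  ]
 [ 0.5545 -0.0761  0.06  ]] bar [[ 0.6005  0.0045  0.06  ]
 [ 0.6007 -0.0756  0.06  ]]
posts base [[0.891 0.299 0.   ]] [[0.872 0.294 0.06 ]] gantry lower front [array([[0.895, 0.292, 0.3  ]]), array([[0.815, 0.271, 0.5  ]])]
wall front [[0.648 0.2   0.   ]] [[0.754 0.198 0.06 ]]
green line [array([[0.89 , 0.314, 0.1  ]]), array([[0.824, 0.293, 0.3  ]]), array([[0.757, 0.271, 0.5  ]])]
```

```bash
cat >> h.py <<'E'
from scipy.spatial.transform import Rotation as Ro
def down(alpha=0.,psi=np.pi,beta=0.):
    # tool down with yaw psi, then tilted about world y: fingers point forward by alpha
    return Ro.from_euler('y',-alpha)*Ro.from_euler('xyz',[np.pi,0,psi])
def cur():
    o=observe(); return np.array(o['tool_pos']),Ro.from_euler('xyz',o['tool_rot'])
def rows(wps,p=None,r=None,step=40.,ang=.118,nmin=1):
    if p is None: p,r=cur()
    out=[]
    for w in wps:
        P,Rr=np.array(w[0]),w[1]; n0=w[2] if len(w)>2 else nmin
        dv=(r.inv()*Rr).as_rotvec(); 
        n=max(n0,int(np.ceil(max(np.linalg.norm(P-p)*1e3/step,np.linalg.norm(dv)/ang)-1e-6)))
        for i in range(n):
            pn=p+(P-p)/(n-i); rn=r*Ro.from_rotvec(dv/n)
            off=r.inv().apply(pn-p)*1e3; rv=dv/n
            out.append('{"offset":[%s],"rotation":[%s]}'%(','.join('%.1f'%(x+0) for x in off),','.join('%.3f'%(x+0) for x in rv)))
            p,r=pn,rn
    for i in range(0,len(out),12): print('['+','.join(out[i:i+12])+']')
def fwd(t,p):  # grasp point from tcp
    return None
def tcp(g,R): return np.array(g)-R.apply([0,0,.047])
E
python3 - <<'E'
from h import *
R=down()
print(R.as_matrix().round(3))
rows([([.43,.104,.20],R),(tcp([.439,.104,.064],R),R)])
E
```

```text
[[-1.  0.  0.]
 [ 0.  1.  0.]
 [ 0.  0. -1.]]
[{"offset":[-29.9,-22.1,7.7],"rotation":[0.000,-0.000,-0.032]},{"offset":[-29.1,-23.1,7.7],"rotation":[0.000,-0.000,-0.032]},{"offset":[-28.4,-24.0,7.7],"rotation":[0.000,-0.000,-0.032]},{"offset":[-27.6,-24.9,7.7],"rotation":[0.000,-0.000,-0.032]},{"offset":[-26.7,-25.8,7.7],"rotation":[0.000,-0.000,-0.032]},{"offset":[-25.9,-26.7,7.7],"rotation":[0.000,-0.000,-0.032]},{"offset":[-25.0,-27.5,7.7],"rotation":[0.000,-0.000,-0.032]},{"offset":[-24.1,-28.3,7.7],"rotation":[0.000,-0.000,-0.032]},{"offset":[-23.2,-29.0,7.7],"rotation":[0.000,-0.000,-0.032]},{"offset":[-22.2,-29.8,7.7],"rotation":[0.000,-0.000,-0.032]},{"offset":[-21.2,-30.5,7.7],"rotation":[0.000,-0.000,-0.032]},{"offset":[-20.2,-31.2,7.7],"rotation":[0.000,-0.000,-0.032]}]
[{"offset":[-3.0,-0.0,29.7],"rotation":[-0.000,0.000,0.000]},{"offset":[-3.0,-0.0,29.7],"rotation":[-0.000,0.000,0.000]},{"offset":[-3.0,-0.0,29.7],"rotation":[-0.000,0.000,0.000]}]
```

apply_moves:
  motion:
    - {"offset": [-30,-22,7.7],"rotation": [0,0,-0.032]}
    - {"offset": [-29,-23,7.7],"rotation": [0,0,-0.032]}
    - {"offset": [-28.5,-24,7.7],"rotation": [0,0,-0.032]}
    - {"offset": [-27.5,-25,7.7],"rotation": [0,0,-0.032]}
    - {"offset": [-26.5,-26,7.7],"rotation": [0,0,-0.032]}
    - {"offset": [-26,-26.5,7.7],"rotation": [0,0,-0.032]}
    - {"offset": [-25,-27.5,7.7],"rotation": [0,0,-0.032]}
    - {"offset": [-24,-28.5,7.7],"rotation": [0,0,-0.032]}
    - {"offset": [-23,-29,7.7],"rotation": [0,0,-0.032]}
    - {"offset": [-22,-30,7.7],"rotation": [0,0,-0.032]}
    - {"offset": [-21,-30.5,7.7],"rotation": [0,0,-0.032]}
    - {"offset": [-20,-31,7.7],"rotation": [0,0,-0.032]}
  grip: 0.45
  grip_force: 20

```text
time: 1.75
tool_pos: [0.439, 0.0965, 0.1978]
tool_rot: [3.132, 0.009, -3.116]
contact_force: [1.0, 0.7, -0.5]
opening: 0.0506
```

```bash
python3 - <<'E'
from h import *
R=down()
print(cur()[0],observe()['tool_rot'],observe()['time'],observe()['opening'])
rows([(tcp([.439,.104,.064],R),R)],step=30)
E
```

```text
[0.43897032 0.09652322 0.19778641] [ 3.13231928  0.00932428 -3.11585638] 1.75 0.05057229855787665
[{"offset":[0.2,2.2,29.0],"rotation":[0.003,0.003,0.009]},{"offset":[0.1,2.3,28.9],"rotation":[0.003,0.003,0.009]},{"offset":[0.1,2.4,28.9],"rotation":[0.003,0.003,0.009]}]
```

apply_moves:
  motion:
    - {"offset": [0,2.5,29],"rotation": [0.003,0.003,0.009]}
    - {"offset": [0,2.5,29],"rotation": [0.003,0.003,0.009]}
    - {"offset": [0,2.5,25],"rotation": [0.003,0.003,0.009]}
    - {"offset": [0,0,2],"rotation": [0,0,0]}

```text
time: 2.08
tool_pos: [0.4467, 0.0959, 0.1109]
tool_rot: [-3.14, 0.009, 3.128]
contact_force: [-1.2, 0.1, -0.6]
opening: 0.0505
```

```bash
python3 - <<'E'
from h import *
R=down()
print(cur()[0],observe()['tool_rot'],observe()['time'],observe()['opening'])
rows([(tcp([.439,.104,.064],R),R)],step=30)
d=shot('side','s2.png')
print([ (r['score'],r['location']) for r in tip_of('flap_knob',d)])
a=d['img'][:,:,::-1]
cv2.imwrite('pics/s2z.png',cv2.resize(a[130:290,170:370],None,fx=4,fy=3.6))
E
```

```text
[0.44669373 0.09585403 0.11092187] [-3.14044415  0.00945381  3.12813593] 2.0833 0.050465192075707266
[{"offset":[7.8,8.0,-0.2],"rotation":[-0.001,0.009,-0.013]}]
[(0.94, [0.4356, 0.1073, 0.0613])]
```

View pics/s2z.png

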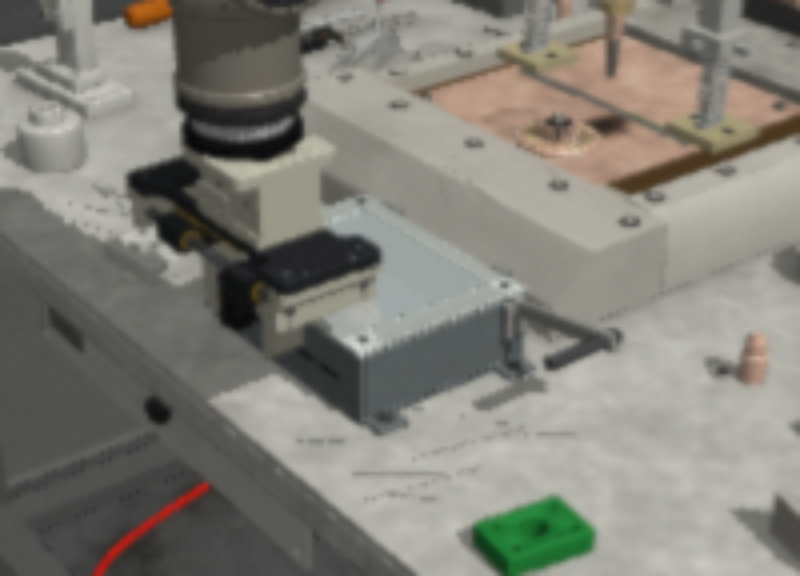

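The gripper is straddling the knob. I'll correct by about 8 mm in x and y, settle, then close.

apply_moves:
  motion:
    - {"offset": [8,8,0],"rotation": [0,0.009,-0.013]}
    - {"offset": [0,0,0],"rotation": [0,0,0]}

```text
time: 2.35
tool_pos: [0.4405, 0.1051, 0.116]
tool_rot: [-3.141, 0.007, -3.139]
contact_force: [-0.5, -0.5, -0.1]
opening: 0.05
```

apply_moves:
  motion:
    - {"offset": [0,0,0],"rotation": [0,0,0]}
    - {"offset": [0,0,0],"rotation": [0,0,0]}
    - {"offset": [0,0,0],"rotation": [0,0,0]}
    - {"offset": [0,0,0],"rotation": [0,0,0]}
  grip: 1
  grip_force: 20

```text
time: 2.68
tool_pos: [0.4417, 0.1067, 0.1202]
tool_rot: [-3.142, 0.015, -3.135]
contact_force: [-0.3, -5.3, -1.2]
opening: 0.0282
```

```bash
python3 - <<'E'
from h import *
print(cur()[0],observe()['tool_rot'],observe()['time'],observe()['opening'],observe()['contact_force'])
E
```

```text
[0.44170626 0.10673216 0.12023936] [-3.14151896  0.01500596 -3.13467349] 2.6833 0.028185840342366823 [-0.27461443 -5.31326397 -1.21899504]
```

apply_moves:
  motion:
    - {"offset": [0,0,4],"rotation": [0,0,0]}
    - {"offset": [0,0,4],"rotation": [0,0,0]}
    - {"offset": [0,0,2],"rotation": [0,0,0]}

```text
time: 2.93
tool_pos: [0.443, 0.1047, 0.1153]
tool_rot: [-3.137, 0.02, -3.132]
contact_force: [-8.0, 3.1, 21.3]
opening: 0.0235
```

```bash
python3 - <<'E'
from h import *
print(cur()[0],observe()['tool_rot'],observe()['time'],observe()['opening'],observe()['contact_force'])
E
```

```text
[0.44295613 0.10469589 0.11527565] [-3.1374491   0.02008512 -3.13195131] 2.9333 0.023514294141304664 [-7.99491106  3.06009709 21.32509464]
```

```bash
cat > lift.py <<'E'
from h import *
import sys
p,r=cur()
K0=np.array([.439,.104,.064]);H=np.array([.613,.104,.064])
c=np.array([0,0,.049])
k=p+r.apply(c)
th=np.arctan2(k[2]-H[2],H[0]-k[0]); 
print('theta est',th,'rad',np.hypot(k[2]-H[2],H[0]-k[0]),observe()['tool_rot'],observe()['opening'],observe()['contact_force'],observe()['time'])
end=float(sys.argv[1]); n=int(sys.argv[2])
w=[]
for i in range(1,n+1):
    t=th+(end-th)*i/n
    al=0.4*min(1,max(0,t/1.6)); R=down(al)
    k=H+.174*np.array([-np.cos(t),0,np.sin(t)])
    w.append((k-R.apply(c),R))
rows(w)
E
python3 lift.py 0.7 8
```

```text
theta est 0.013520896214146115 rad 0.16907331347946855 [-3.1374491   0.02008512 -3.13195131] 0.023514294141304664 [-7.99491106  3.06009709 21.32509464] 2.9333
[{"offset":[4.0,-0.7,-15.0],"rotation":[-0.004,-0.005,0.010]},{"offset":[-1.4,0.0,-14.7],"rotation":[-0.000,-0.021,-0.000]},{"offset":[-3.0,0.0,-14.4],"rotation":[-0.000,-0.021,-0.000]},{"offset":[-4.5,0.0,-13.8],"rotation":[-0.000,-0.021,-0.000]},{"offset":[-6.0,0.0,-13.2],"rotation":[-0.000,-0.021,-0.000]},{"offset":[-7.3,0.0,-12.3],"rotation":[-0.000,-0.021,-0.000]},{"offset":[-8.6,0.0,-11.4],"rotation":[-0.000,-0.021,-0.000]},{"offset":[-9.8,0.0,-10.3],"rotation":[-0.000,-0.021,-0.000]}]
```

apply_moves:
  motion:
    - {"offset": [3,0,-15],"rotation": [0,-0.005,0]}
    - {"offset": [-1.5,0,-15],"rotation": [0,-0.02,0]}
    - {"offset": [-3,0,-14.5],"rotation": [0,-0.02,0]}
    - {"offset": [-4.5,0,-14],"rotation": [0,-0.02,0]}
    - {"offset": [-6,0,-13],"rotation": [0,-0.02,0]}
    - {"offset": [-7,0,-12.5],"rotation": [0,-0.02,0]}

```text
time: 3.43
tool_pos: [0.4602, 0.1046, 0.205]
tool_rot: [-3.138, 0.137, -3.133]
contact_force: [7.0, -1.1, -4.9]
opening: 0.0236
```

```bash
python3 lift.py 1.3 10
```

```text
theta est 0.5643446607101171 rad 0.1728764186263177 [-3.13768391  0.13726817 -3.13254354] 0.02355064337101329 [ 7.01352499 -1.13712607 -4.92331916] 3.4333
[{"offset":[-6.7,-0.7,-10.2],"rotation":[-0.003,-0.022,0.009]},{"offset":[-8.6,0.0,-8.6],"rotation":[-0.000,-0.018,-0.000]},{"offset":[-9.3,0.0,-7.7],"rotation":[-0.000,-0.018,-0.000]},{"offset":[-10.0,0.0,-6.7],"rotation":[-0.000,-0.018,-0.000]},{"offset":[-10.6,0.0,-5.7],"rotation":[-0.000,-0.018,-0.000]},{"offset":[-11.0,0.0,-4.6],"rotation":[-0.000,-0.018,-0.000]},{"offset":[-11.4,0.0,-3.5],"rotation":[-0.000,-0.018,-0.000]},{"offset":[-11.7,0.0,-2.3],"rotation":[-0.000,-0.018,-0.000]},{"offset":[-11.8,0.0,-1.2],"rotation":[-0.000,-0.018,-0.000]},{"offset":[-11.9,0.0,-0.0],"rotation":[-0.000,-0.018,-0.000]}]
```

Tracking well; the opening shows the knob is still held.

apply_moves:
  motion:
    - {"offset": [-7,0,-10],"rotation": [0,-0.022,0]}
    - {"offset": [-8.5,0,-8.5],"rotation": [0,-0.018,0]}
    - {"offset": [-9.5,0,-7.5],"rotation": [0,-0.018,0]}
    - {"offset": [-10,0,-6.5],"rotation": [0,-0.018,0]}
    - {"offset": [-10.5,0,-5.5],"rotation": [0,-0.018,0]}
    - {"offset": [-11,0,-4.5],"rotation": [0,-0.018,0]}
    - {"offset": [-11.5,0,-3.5],"rotation": [0,-0.018,0]}

```text
time: 4.02
tool_pos: [0.5225, 0.1046, 0.2701]
tool_rot: [-3.136, 0.277, -3.132]
contact_force: [1.9, -2.3, -5.0]
opening: 0.0236
```

```bash
python3 lift.py 1.8 10
```

```text
theta est 1.1192406690486494 rad 0.1766979610661645 [-3.13588685  0.27723421 -3.13169872] 0.02357881941422764 [ 1.91348484 -2.31112395 -4.95926086] 4.0167
[{"offset":[-11.2,-0.7,1.0],"rotation":[-0.003,-0.020,0.010]},{"offset":[-11.0,0.0,-0.6],"rotation":[-0.000,-0.017,0.000]},{"offset":[-11.0,0.0,0.4],"rotation":[-0.000,-0.017,-0.000]},{"offset":[-10.9,0.0,1.4],"rotation":[-0.000,-0.017,-0.000]},{"offset":[-10.8,0.0,2.4],"rotation":[-0.000,-0.017,-0.000]},{"offset":[-10.5,0.0,3.4],"rotation":[-0.000,-0.017,-0.000]},{"offset":[-10.2,0.0,4.3],"rotation":[-0.000,-0.017,-0.000]},{"offset":[-10.6,0.0,5.2],"rotation":[-0.000,-0.001,-0.000]},{"offset":[-10.2,0.0,6.0],"rotation":[0.000,0.000,-0.000]},{"offset":[-9.8,0.0,6.6],"rotation":[0.000,0.000,0.000]}]
```

apply_moves:
  motion:
    - {"offset": [-11,0,1],"rotation": [0,-0.02,0]}
    - {"offset": [-11,0,-0.5],"rotation": [0,-0.017,0]}
    - {"offset": [-11,0,0.5],"rotation": [0,-0.017,0]}
    - {"offset": [-11,0,1.5],"rotation": [0,-0.017,0]}
    - {"offset": [-11,0,2.5],"rotation": [0,-0.017,0]}
    - {"offset": [-10.5,0,3.5],"rotation": [0,-0.017,0]}
    - {"offset": [-10,0,4.5],"rotation": [0,-0.017,0]}

```text
time: 4.6
tool_pos: [0.6076, 0.1044, 0.2871]
tool_rot: [-3.134, 0.415, -3.131]
contact_force: [-0.3, -3.6, -0.9]
opening: 0.0238
```

```bash
python3 lift.py 1.8 5
```

```text
theta est 1.65099186503456 rad 0.17882316786879346 [-3.13410341  0.41527251 -3.13082411] 0.023805199492933263 [-0.32933794 -3.64808136 -0.92875854] 4.6
[{"offset":[-3.0,-0.4,6.8],"rotation":[-0.003,0.015,0.010]},{"offset":[-4.5,0.0,2.6],"rotation":[-0.000,0.000,-0.000]},{"offset":[-4.4,0.0,2.7],"rotation":[0.000,0.000,0.000]},{"offset":[-4.3,0.0,2.9],"rotation":[0.000,0.000,0.000]},{"offset":[-4.2,0.0,3.0],"rotation":[0.000,0.000,0.000]}]
```

apply_moves:
  motion:
    - {"offset": [-4,0,4],"rotation": [0,0,0]}
    - {"offset": [-4.5,0,3],"rotation": [0,0,0]}
    - {"offset": [-4.5,0,3],"rotation": [0,0,0]}
    - {"offset": [-4.5,0,3],"rotation": [0,0,0]}
    - {"offset": [-2,0,1],"rotation": [0,0,0]}

```text
time: 5.02
tool_pos: [0.6369, 0.1043, 0.2826]
tool_rot: [-3.134, 0.422, -3.131]
contact_force: [-0.3, -2.5, 0.3]
opening: 0.0234
```

```bash
python3 lift.py 1.8 2
python3 - <<'E'
from h import *
d=shot('side','s3.png')
print([ (r['score'],r['location']) for r in tip_of('flap_knob',d)+tip_of('stay_pin',d)])
a=d['img'][:,:,::-1]
cv2.imwrite('pics/s3z.png',cv2.resize(a[50:290,170:370],None,fx=3,fy=2.5))
E
```

```text
theta est 1.818793385922697 rad 0.17936585051375248 [-3.13427683  0.4224325  -3.13132982] 0.02343826227521745 [-0.31792005 -2.50558021  0.26283745] 5.0167
[{"offset":[3.5,-0.3,3.2],"rotation":[-0.003,0.022,0.009]},{"offset":[1.3,-0.0,-1.0],"rotation":[0.000,-0.000,0.000]}]
[(0.85, [0.6525, 0.1053, 0.2324]), (0.58, [0.5695, -0.0737, 0.0673])]
```

View pics/s3z.png

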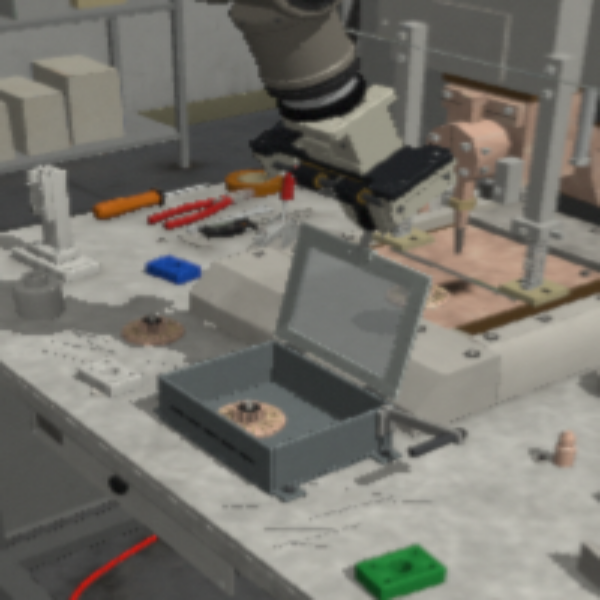

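apply_moves:
  motion:
    - {"offset": [0,0,0],"rotation": [0,0,0]}
    - {"offset": [0,0,0],"rotation": [0,0,0]}
    - {"offset": [0,0,0],"rotation": [0,0,0]}
    - {"offset": [0,0,-5],"rotation": [0,0,0]}
    - {"offset": [0,0,-20],"rotation": [0,0,0]}
    - {"offset": [0,0,-25],"rotation": [0,0,0]}
  grip: 0.45

```text
time: 5.67
tool_pos: [0.6132, 0.106, 0.324]
tool_rot: [-3.137, 0.412, -3.131]
contact_force: [0.5, 0.7, -0.2]
opening: 0.0496
```

```bash
python3 - <<'E'
from h import *
print(observe()['qpos'])
d=shot('side','s4.png')
print([ (r['score'],r['location']) for r in tip_of('flap_knob',d)+tip_of('stay_pin',d)])
a=d['img'][:,:,::-1]
cv2.imwrite('pics/s4z.png',cv2.resize(a[50:290,170:370],None,fx=3,fy=2.5))
R=down(.25)
rows([([.53,-.0745,.26],R),(tcp([.5685,-.0745,.11],R),R)],step=40)
E
```

```text
[ 0.05796787  0.33021983  1.5111054  -0.03093429  0.88961319 -1.50760929]
[(0.73, [0.6512, 0.1034, 0.2295]), (0.74, [0.5699, -0.073, 0.0677])]
[{"offset":[17.7,-29.9,4.5],"rotation":[-0.000,0.028,0.002]},{"offset":[17.5,-30.0,5.0],"rotation":[-0.000,0.028,0.002]},{"offset":[17.3,-30.0,5.5],"rotation":[-0.000,0.028,0.002]},{"offset":[17.1,-30.0,6.0],"rotation":[-0.000,0.028,0.002]},{"offset":[16.9,-30.1,6.5],"rotation":[-0.000,0.028,0.002]},{"offset":[16.6,-30.1,6.9],"rotation":[-0.000,0.028,0.002]},{"offset":[-0.1,-0.0,36.0],"rotation":[-0.000,-0.000,-0.000]},{"offset":[-0.1,-0.0,36.0],"rotation":[-0.000,-0.000,-0.000]},{"offset":[-0.1,-0.0,36.0],"rotation":[-0.000,-0.000,-0.000]}]
```

View pics/s4z.png

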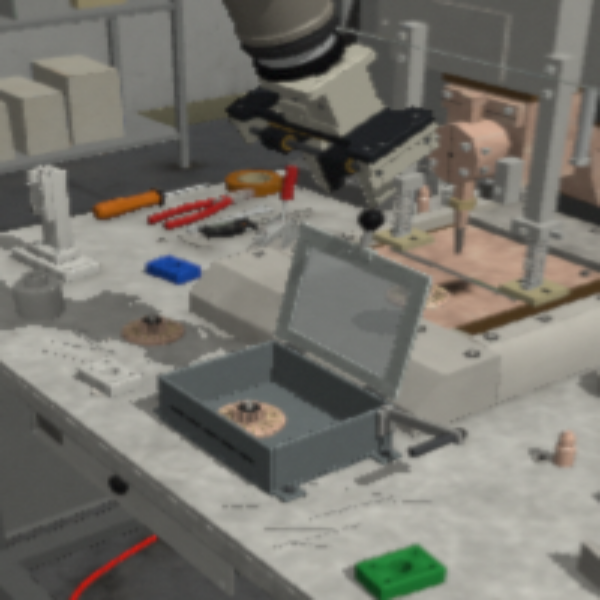

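The flap stays back with the gripper clear of it. The pin runs from (307,231) to (324,223) in the side view. Moving above the pin.

apply_moves:
  motion:
    - {"offset": [17.5,-30,4.5],"rotation": [0,0.028,0]}
    - {"offset": [17.5,-30,5],"rotation": [0,0.028,0]}
    - {"offset": [17.5,-30,5.5],"rotation": [0,0.028,0]}
    - {"offset": [17,-30,6],"rotation": [0,0.028,0]}
    - {"offset": [17,-30,6.5],"rotation": [0,0.028,0]}
    - {"offset": [16.5,-26,7],"rotation": [0,0.028,0]}
    - {"offset": [0,0,30],"rotation": [0,0,0]}
    - {"offset": [0,0,30],"rotation": [0,0,0]}

```text
time: 6.48
tool_pos: [0.5435, -0.0763, 0.1984]
tool_rot: [-3.138, 0.253, -3.128]
contact_force: [-0.8, 0.0, -0.3]
opening: 0.0505
```

```bash
python3 - <<'E'
from h import *
d=shot('top','t5.png')
print([ (r['score'],r['location']) for r in tip_of('flap_knob',d)+tip_of('stay_pin',d)])
a=d['img'][:,:,::-1]
cv2.imwrite('pics/t5z.png',cv2.resize(a[160:245,230:380],None,fx=5,fy=5))
s=read_camera('side')
for th in (0,.1,.2):
    piv=np.array([.5685,.0095,.055]); 
    pin=piv+.085*np.array([0,-np.cos(th),np.sin(th)])
    print(th,pin,proj(s,[pin-[.014,0,0],pin,pin+[.029,0,0]]).round(1).tolist(),proj(d,[pin-[.014,0,0],pin,pin+[.029,0,0]]).round(1).tolist())
print(cur()[0],observe()['tool_rot'])
R=down(.25)
rows([(tcp([.5685,-.0745,.11],R),R),(tcp([.5685,-.0745,.067],R),R)],step=25)
E
```

```text
[(0.76, [0.6539, 0.1067, 0.2335]), (0.54, [0.572, -0.0707, 0.0731]), (0.51, [0.6523, 0.1051, 0.2325])]
0 [ 0.5685 -0.0755  0.055 ] [[307.5, 237.4], [311.7, 235.4], [320.2, 231.3]] [[330.9, 192.1], [330.8, 187.5], [330.5, 178.0]]
0.1 [ 0.5685     -0.07507535  0.06348584] [[307.6, 234.5], [311.8, 232.5], [320.3, 228.5]] [[331.3, 191.9], [331.2, 187.3], [330.9, 177.7]]
0.2 [ 0.5685     -0.07380566  0.07188689] [[307.4, 231.5], [311.7, 229.5], [320.2, 225.5]] [[331.4, 191.7], [331.3, 187.1], [331.0, 177.5]]
[ 0.54362987 -0.07444203  0.19895256] [-3.13902143  0.25032893 -3.12525561]
[{"offset":[-1.0,-0.1,22.7],"rotation":[0.001,0.000,0.008]},{"offset":[-1.0,-0.1,22.7],"rotation":[0.001,0.000,0.008]},{"offset":[5.3,-0.0,20.8],"rotation":[-0.000,0.000,-0.000]},{"offset":[5.3,-0.0,20.8],"rotation":[-0.000,0.000,-0.000]}]
```

View pics/t5z.png

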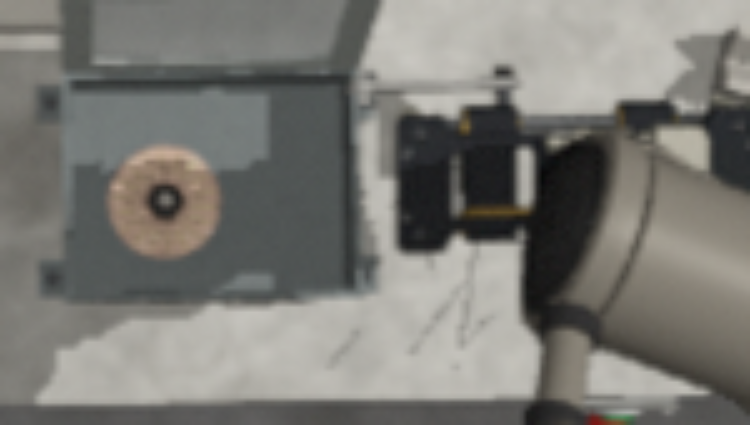

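The top view shows the flap up, the rotor at (262.8,200), and the gripper beside the pin. The side-view pixels give a pin z of about 0.070.

apply_moves:
  motion:
    - {"offset": [-1,0,22.5],"rotation": [0,0,0.008]}
    - {"offset": [-1,0,22.5],"rotation": [0,0,0.008]}
    - {"offset": [4.5,0,19],"rotation": [0,0,0]}
    - {"offset": [4.5,0,18],"rotation": [0,0,0]}
    - {"offset": [0,0,0],"rotation": [0,0,0]}

```text
time: 7.1
tool_pos: [0.5637, -0.0727, 0.1265]
tool_rot: [-3.138, 0.269, -3.136]
contact_force: [-0.7, -0.0, -0.9]
opening: 0.0504
```

```bash
python3 - <<'E'
from h import *
print(cur()[0],observe()['tool_rot'])
R=down(.25)
rows([(tcp([.5685,-.074,.07],R),R)],step=25)
s=shot('side','s6.png')
cv2.imwrite('pics/s6z.png',cv2.resize(s['img'][130:290,200:400,::-1],None,fx=4,fy=3.6))
E
```

```text
[ 0.5637388  -0.07274707  0.12646302] [-3.13793027  0.2692243  -3.1361442 ]
[{"offset":[9.5,-1.2,8.7],"rotation":[-0.002,0.019,0.005]}]
```

View pics/s6z.png

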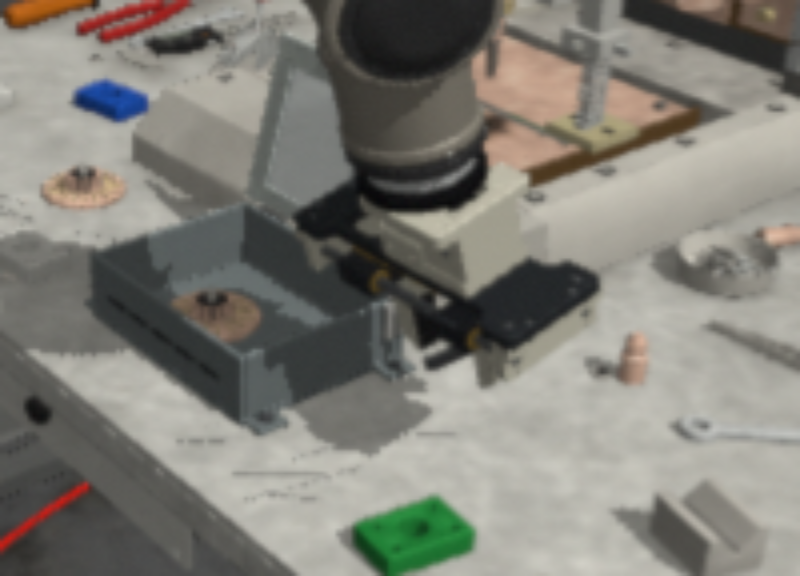

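apply_moves:
  motion:
    - {"offset": [7,-1,6],"rotation": [0,0.01,0]}
    - {"offset": [3,0,3],"rotation": [0,0.005,0]}
    - {"offset": [0,0,0],"rotation": [0,0,0]}

```text
time: 7.4
tool_pos: [0.5591, -0.0738, 0.1216]
tool_rot: [-3.135, 0.263, -3.133]
contact_force: [0.3, -0.2, -0.7]
opening: 0.0501
```

```bash
python3 - <<'E'
from h import *
print(cur()[0],observe()['tool_rot'],observe()['contact_force'])
R=down(.25)
rows([(tcp([.5685,-.074,.07],R),R)],step=25)
E
```

```text
[ 0.55911815 -0.07379271  0.12163834] [-3.13467628  0.26341959 -3.13342586] [ 0.27250865 -0.20077301 -0.65208941]
[{"offset":[3.8,-0.2,5.3],"rotation":[-0.005,0.013,0.008]}]
```

Now close, adding small corrections against the drift.

apply_moves:
  motion:
    - {"offset": [3.5,0,4],"rotation": [0,0.005,0]}
    - {"offset": [1,0,2.5],"rotation": [0,0,0]}
    - {"offset": [0,0,1],"rotation": [0,0,0]}
    - {"offset": [0,0,1],"rotation": [0,0,0]}
    - {"offset": [0,0,1],"rotation": [0,0,0]}
    - {"offset": [0,0,0.5],"rotation": [0,0,0]}
  grip: 1
  grip_force: 15

```text
time: 7.9
tool_pos: [0.558, -0.0738, 0.1127]
tool_rot: [-3.134, 0.262, -3.134]
contact_force: [5.7, 21.5, -4.5]
opening: 0.0151
```

```bash
python3 - <<'E'
from h import *
o=observe();print(cur()[0]+cur()[1].apply([0,0,.047]),o['tool_rot'],o['contact_force'],o['opening'])
s=shot('side','s7.png')
cv2.imwrite('pics/s7z.png',cv2.resize(s['img'][130:290,200:400,::-1],None,fx=4,fy=3.6))
E
```

```text
[ 0.57022341 -0.07409337  0.06728712] [-3.13422441  0.26209399 -3.13380204] [ 5.71083981 21.45816543 -4.47691743] 0.015099184018145036
```

View pics/s7z.png

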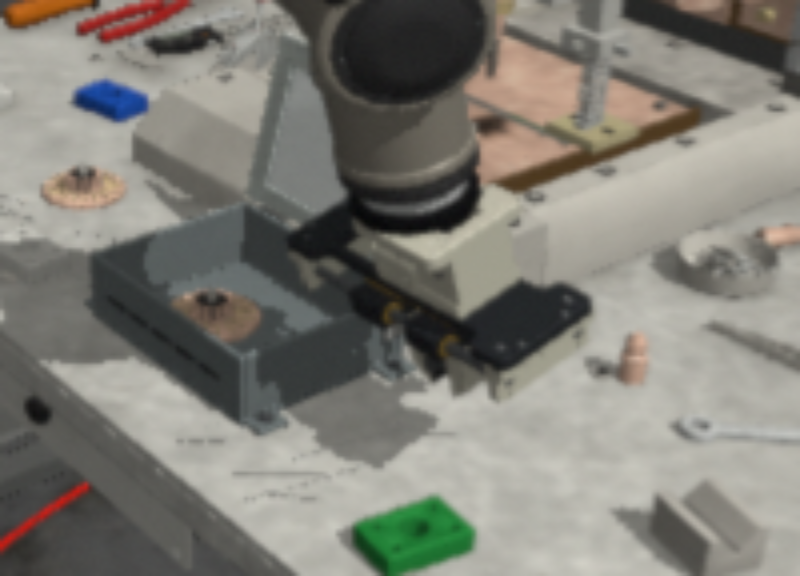

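apply_moves:
  motion:
    - {"offset": [1,2,0],"rotation": [0,0,0]}
    - {"offset": [1,1,0],"rotation": [0,0,0]}
    - {"offset": [0,0,0],"rotation": [0,0,0]}

```text
time: 8.2
tool_pos: [0.5578, -0.0712, 0.1124]
tool_rot: [-3.133, 0.266, -3.134]
contact_force: [-0.1, 3.5, -0.1]
opening: 0.0099
```

```bash
cat > sw.py <<'E'
from h import *
import sys
p,r=cur(); o=observe()
g=p+r.apply([0,0,.047])
y0=float(sys.argv[4]) if len(sys.argv)>4 else .0105
piv=np.array([.5675,y0,.055]); v=g-piv
th=np.arctan2(v[2],-v[1])
print('g',g.round(4),'th',th.round(3),'rad',np.hypot(v[1],v[2]).round(4),o['tool_rot'].round(3),o['contact_force'].round(1),o['opening'].round(4),o['time'],o['torque'].round(2))
end=float(sys.argv[1]);n=int(sys.argv[2]); al=float(sys.argv[3])
w=[]
for i in range(1,n+1):
    t=th+(end-th)*i/n
    R=down(al)
    w.append((piv+.085*np.array([0,-np.cos(t),np.sin(t)])-R.apply([0,0,.047]),R))
rows(w)
E
python3 sw.py .8 6 .25
```

```text
Traceback (most recent call last):
  File "sw.py", line 8, in <module>
    print('g',g.round(4),'th',th.round(3),'rad',np.hypot(v[1],v[2]).round(4),o['tool_rot'].round(3),o['contact_force'].round(1),o['opening'].round(4),o['time'],o['torque'].round(2))
                                                                                                                                ^^^^^^^^^^^^^^^^^^
AttributeError: 'float' object has no attribute 'round'
```

```bash
sed -i "s/o\['opening'\].round(4)/round(o['opening'],4)/" sw.py; python3 sw.py .8 6 .25 .0125
```

```text
g [ 0.5702 -0.0715  0.0671] th 0.143 rad 0.0849 [-3.133  0.266 -3.134] [-0.1  3.5 -0.1] 0.0099 8.2 [0.59 0.2  0.09]
[{"offset":[-0.6,1.3,-9.5],"rotation":[-0.007,0.016,0.007]},{"offset":[-2.2,2.8,-8.6],"rotation":[0.000,-0.000,-0.000]},{"offset":[-2.1,3.8,-8.2],"rotation":[0.000,-0.000,-0.000]},{"offset":[-2.0,4.7,-7.8],"rotation":[0.000,0.000,0.000]},{"offset":[-1.9,5.5,-7.3],"rotation":[0.000,0.000,0.000]},{"offset":[-1.7,6.3,-6.6],"rotation":[0.000,0.000,0.000]}]
```

apply_moves:
  motion:
    - {"offset": [-1.5,1.5,-9.5],"rotation": [0,0,0]}
    - {"offset": [-2,3,-8.5],"rotation": [0,0,0]}
    - {"offset": [-2,4,-8],"rotation": [0,0,0]}
    - {"offset": [-2,5,-8],"rotation": [0,0,0]}

```text
time: 8.53
tool_pos: [0.5574, -0.0569, 0.1477]
tool_rot: [-3.134, 0.267, -3.137]
contact_force: [4.3, 2.2, -3.8]
opening: 0.0104
```

```bash
python3 sw.py 1.2 7 .25 .0125
```

```text
g [ 0.5698 -0.0572  0.1023] th 0.597 rad 0.0843 [-3.134  0.267 -3.137] [ 4.3  2.2 -3.8] 0.0104 8.5333 [ 0.3  -0.19  0.05]
[{"offset":[-0.3,3.4,-6.7],"rotation":[-0.006,0.017,0.005]},{"offset":[-1.4,4.9,-5.3],"rotation":[0.000,0.000,0.000]},{"offset":[-1.2,5.3,-4.9],"rotation":[0.000,0.000,0.000]},{"offset":[-1.1,5.7,-4.4],"rotation":[0.000,0.000,0.000]},{"offset":[-1.0,6.1,-3.9],"rotation":[0.000,0.000,0.000]},{"offset":[-0.9,6.4,-3.4],"rotation":[0.000,0.000,0.000]},{"offset":[-0.7,6.7,-2.9],"rotation":[0.000,0.000,0.000]}]
```

apply_moves:
  motion:
    - {"offset": [-1,4,-6.5],"rotation": [0,0,0]}
    - {"offset": [-1.5,5,-5.5],"rotation": [0,0,0]}
    - {"offset": [-1,5.5,-5],"rotation": [0,0,0]}
    - {"offset": [-1,5.5,-4.5],"rotation": [0,0,0]}
    - {"offset": [-1,6,-4],"rotation": [0,0,0]}
    - {"offset": [-1,6.5,-3.5],"rotation": [0,0,0]}

```text
time: 9.03
tool_pos: [0.5572, -0.0188, 0.1808]
tool_rot: [-3.137, 0.271, -3.137]
contact_force: [7.5, 1.7, -8.7]
opening: 0.0102
```

```bash
python3 sw.py 1.92 9 .25 .0125
```

```text
g [ 0.5698 -0.0189  0.1355] th 1.199 rad 0.0864 [-3.137  0.271 -3.137] [ 7.5  1.7 -8.7] 0.0102 9.0333 [ 0.24 -0.41  0.06]
[{"offset":[0.9,6.8,-1.5],"rotation":[-0.004,0.021,0.004]},{"offset":[-0.4,6.6,-1.6],"rotation":[0.000,-0.000,-0.000]},{"offset":[-0.3,6.7,-1.1],"rotation":[0.000,0.000,0.000]},{"offset":[-0.2,6.8,-0.6],"rotation":[0.000,0.000,0.000]},{"offset":[-0.0,6.8,-0.1],"rotation":[0.000,0.000,0.000]},{"offset":[0.1,6.8,0.5],"rotation":[0.000,0.000,0.000]},{"offset":[0.2,6.7,1.0],"rotation":[0.000,0.000,0.000]},{"offset":[0.4,6.6,1.5],"rotation":[0.000,0.000,0.000]},{"offset":[0.5,6.5,2.0],"rotation":[0.000,0.000,0.000]}]
```

apply_moves:
  motion:
    - {"offset": [0,7,-1],"rotation": [0,0,0]}
    - {"offset": [0,7,-1],"rotation": [0,0,0]}
    - {"offset": [0,7,-1],"rotation": [0,0,0]}
    - {"offset": [0,7,-0.5],"rotation": [0,0,0]}
    - {"offset": [0,7,0],"rotation": [0,0,0]}
    - {"offset": [0,7,0.5],"rotation": [0,0,0]}

```text
time: 9.53
tool_pos: [0.5571, 0.026, 0.1873]
tool_rot: [-3.133, 0.278, -3.137]
contact_force: [2.1, -1.8, 0.2]
opening: 0.0106
```

```bash
python3 sw.py 1.95 5 .25 .0125
```

```text
g [0.57   0.0257 0.1421] th 1.721 rad 0.0881 [-3.133  0.278 -3.137] [ 2.1 -1.8  0.2] 0.0106 9.5333 [-0.34 -0.02 -0.09]
[{"offset":[2.1,3.1,2.9],"rotation":[-0.007,0.028,0.005]},{"offset":[0.2,3.8,0.8],"rotation":[0.000,0.000,-0.000]},{"offset":[0.3,3.8,1.0],"rotation":[0.000,0.000,0.000]},{"offset":[0.3,3.7,1.2],"rotation":[0.000,0.000,0.000]},{"offset":[0.3,3.7,1.3],"rotation":[0.000,0.000,0.000]}]
```

apply_moves:
  motion:
    - {"offset": [0,4,1],"rotation": [0,0,0]}
    - {"offset": [0,4,1.5],"rotation": [0,0,0]}
    - {"offset": [0,4,1.5],"rotation": [0,0,0]}
    - {"offset": [0,3,1],"rotation": [0,0,0]}

```text
time: 9.87
tool_pos: [0.5577, 0.0419, 0.1826]
tool_rot: [-3.129, 0.276, -3.133]
contact_force: [-9.4, -28.8, 18.5]
opening: 0.0104
```

```bash
python3 sw.py 1.95 5 .25 .0125
```

```text
g [0.5705 0.0415 0.1374] th 1.909 rad 0.0873 [-3.129  0.276 -3.133] [ -9.4 -28.8  18.5] 0.0104 9.8667 [-4.37  0.83 -1.3 ]
[{"offset":[2.3,-0.5,1.6],"rotation":[-0.010,0.026,0.008]},{"offset":[0.1,0.7,0.2],"rotation":[0.000,-0.000,-0.000]},{"offset":[0.1,0.7,0.2],"rotation":[0.000,0.000,0.000]},{"offset":[0.1,0.7,0.2],"rotation":[0.000,0.000,0.000]},{"offset":[0.1,0.7,0.2],"rotation":[0.000,0.000,0.000]}]
```

apply_moves:
  motion:
    - {"offset": [0,0,0],"rotation": [0,0,0]}
    - {"offset": [0,0,0],"rotation": [0,0,0]}
    - {"offset": [0,0,0],"rotation": [0,0,0]}
    - {"offset": [0,0,-8],"rotation": [0,0,0]}
    - {"offset": [0,0,-25],"rotation": [0,0,0]}
    - {"offset": [0,0,-30],"rotation": [0,0,0]}
    - {"offset": [10,0,-25],"rotation": [0,0,0]}
  grip: 0.45

```text
time: 10.45
tool_pos: [0.5206, 0.0433, 0.2603]
tool_rot: [-3.131, 0.257, -3.134]
contact_force: [0.5, -0.4, 0.3]
opening: 0.0491
```

```bash
python3 - <<'E'
from h import *
s=shot('side','s8.png')
cv2.imwrite('pics/s8z.png',cv2.resize(s['img'][90:290,170:370,::-1],None,fx=4,fy=3))
print([ (r['score'],np.round(r['location'],4)) for r in tip_of('stay_pin',s)+tip_of('flap_knob',s)+tip_of('rotor',s)])
E
```

```text
[(0.81, array([0.5676, 0.0381, 0.1313])), (0.46, array([0.5389, 0.1312, 0.0067]))]
```

View pics/s8z.png

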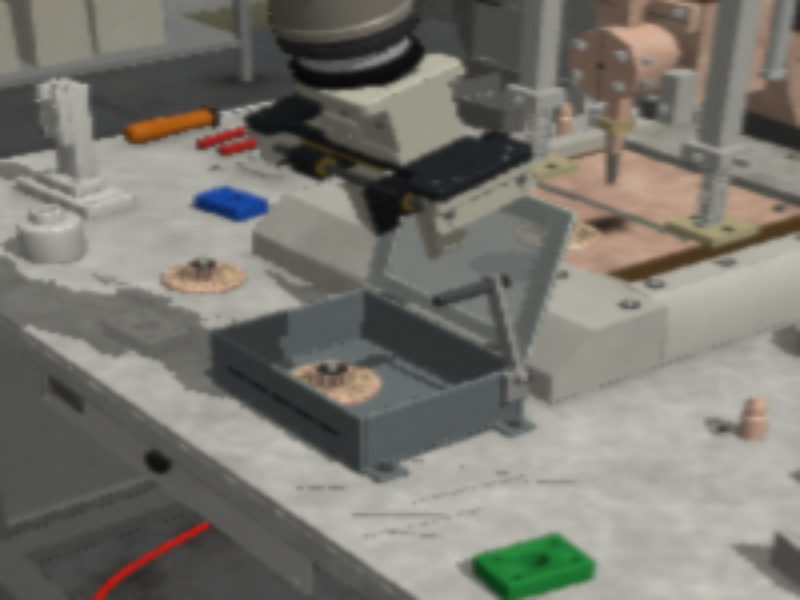

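Stay is over in front of the raised flap. The rotor is visible in the box at side pixel (253,212). Now the rotor approach.

```bash
python3 - <<'E'
from h import *
s=read_camera('side')
print(ray(s,[(170+333/4,90+367/3)],.033).round(4), ray(s,[(170+335/4,90+383/3)],.011).round(4))
R=down(0,np.pi-.33)
rows([([.505,.11,.24],R),([.536,.1315,.15],R)],step=35)
E
```

```text
[[0.5337 0.1238 0.033 ]] [[0.5382 0.1279 0.011 ]]
[{"offset":[4.7,16.8,3.3],"rotation":[0.008,0.064,0.083]},{"offset":[5.8,16.4,3.5],"rotation":[0.008,0.064,0.083]},{"offset":[7.0,15.8,3.8],"rotation":[0.008,0.064,0.083]},{"offset":[8.0,15.3,4.2],"rotation":[0.008,0.064,0.083]},{"offset":[-7.5,10.1,30.0],"rotation":[0.000,0.000,0.000]},{"offset":[-7.5,10.1,30.0],"rotation":[0.000,0.000,0.000]},{"offset":[-7.5,10.1,30.0],"rotation":[0.000,0.000,0.000]}]
```

apply_moves:
  motion:
    - {"offset": [5,17,3.5],"rotation": [0.008,0.064,0.083]}
    - {"offset": [6,16.5,3.5],"rotation": [0.008,0.064,0.083]}
    - {"offset": [7,16,4],"rotation": [0.008,0.064,0.083]}
    - {"offset": [8,15.5,4],"rotation": [0.008,0.064,0.083]}
    - {"offset": [-7.5,10,30],"rotation": [0,0,0]}
    - {"offset": [-7.5,10,30],"rotation": [0,0,0]}
    - {"offset": [-7,5,20],"rotation": [0,0,0]}
    - {"offset": [0,0,0],"rotation": [0,0,0]}

```text
time: 11.37
tool_pos: [0.5319, 0.131, 0.1453]
tool_rot: [-3.132, -0.026, 2.794]
contact_force: [-0.9, -0.2, 0.5]
opening: 0.0503
```

```bash
python3 - <<'E'
from h import *
s=shot('side','s9.png')
cv2.imwrite('pics/s9z.png',cv2.resize(s['img'][90:290,170:370,::-1],None,fx=4,fy=3))
print([ (r['score'],np.round(r['location'],4)) for r in tip_of('rotor',s)])
p,r=cur();print(p,observe()['tool_rot'])
print(proj(s,[[.535,.130,.034],[.535,.130,.013],p+r.apply([0,0,.066])]))
R=down(0,np.pi-.33)
rows([([.535,.1305,.115],R),([.535,.1305,.087],R)],step=25)
E
```

```text
[(0.56, array([0.5399, 0.1307, 0.0056]))]
[0.53210356 0.13061923 0.14880138] [-3.13347553 -0.02273507  2.79430949]
[[252.3136528  210.93339051]
 [252.39256207 217.12703347]
 [250.67504417 196.50387064]]
[{"offset":[-1.8,0.6,16.9],"rotation":[-0.004,-0.011,-0.009]},{"offset":[-1.6,0.5,16.9],"rotation":[-0.004,-0.011,-0.009]},{"offset":[0.0,-0.0,14.0],"rotation":[0.000,0.000,0.000]},{"offset":[0.0,-0.0,14.0],"rotation":[0.000,0.000,0.000]}]
```

View pics/s9z.png

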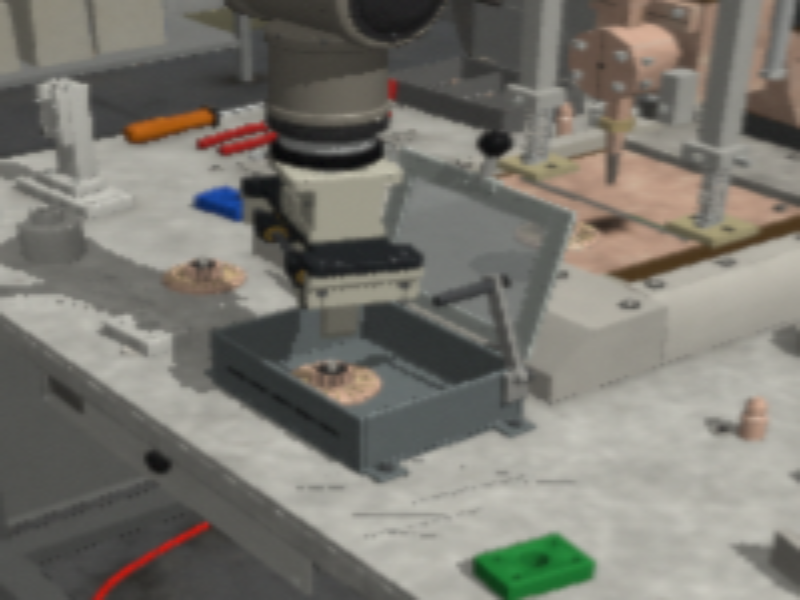

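The flap stands with its knob visible at side (293,138), and the pin is clear of the gripper. Descending over the hub.

apply_moves:
  motion:
    - {"offset": [-2,0.5,17],"rotation": [-0.004,-0.011,-0.009]}
    - {"offset": [-2,0,17],"rotation": [-0.004,-0.011,-0.009]}
    - {"offset": [0,0,14],"rotation": [0,0,0]}
    - {"offset": [0,0,8],"rotation": [0,0,0]}
    - {"offset": [0,0,1],"rotation": [0,0,0]}

```text
time: 11.88
tool_pos: [0.5378, 0.1288, 0.0965]
tool_rot: [3.137, 0.009, 2.812]
contact_force: [0.6, 0.6, -0.1]
opening: 0.0507
```

```bash
python3 - <<'E'
from h import *
p,r=cur();print(p,observe()['tool_rot'],observe()['contact_force'])
R=down(0,np.pi-.33)
rows([([.536,.130,.084],R)],step=25)
E
```

```text
[0.53784901 0.12877314 0.09649136] [3.13742423 0.00867948 2.81205798] [ 0.62251144  0.55693989 -0.1496255 ]
[{"offset":[2.3,0.5,12.5],"rotation":[0.004,0.009,0.000]}]
```

apply_moves:
  motion:
    - {"offset": [1,0.5,7],"rotation": [0.003,0.008,0]}
    - {"offset": [0.5,0,6],"rotation": [0,0,0]}
    - {"offset": [0,0,1],"rotation": [0,0,0]}

```text
time: 12.13
tool_pos: [0.5378, 0.1295, 0.0846]
tool_rot: [3.139, 0.004, 2.811]
contact_force: [-0.8, 0.7, 0.4]
opening: 0.0504
```

```bash
python3 - <<'E'
from h import *
p,r=cur();print(p,observe()['tool_rot'],observe()['contact_force'])
s=shot('side','s10.png')
cv2.imwrite('pics/s10z.png',cv2.resize(s['img'][140:260,200:330,::-1],None,fx=6,fy=5))
R=down(0,np.pi-.33)
rows([([.536,.130,.084],R)],step=25)
E
```

```text
[0.53781024 0.12954011 0.0845781 ] [3.13890489 0.00393857 2.8114006 ] [-0.78763662  0.72218697  0.38828208]
[{"offset":[2.0,-0.2,0.7],"rotation":[0.003,0.004,-0.000]}]
```

View pics/s10z.png

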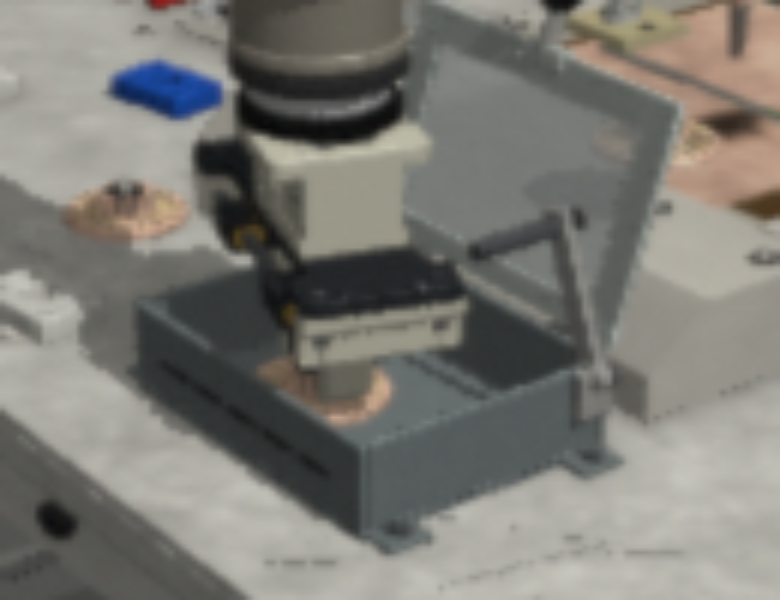

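apply_moves:
  motion:
    - {"offset": [1,0,2],"rotation": [0,0,0]}
    - {"offset": [0.5,0,1],"rotation": [0,0,0]}
    - {"offset": [0,0,0.5],"rotation": [0,0,0]}
    - {"offset": [0,0,0.5],"rotation": [0,0,0]}
    - {"offset": [0,0,0.5],"rotation": [0,0,0]}
    - {"offset": [0,0,0.5],"rotation": [0,0,0]}
  grip: 1
  grip_force: 25

```text
time: 12.68
tool_pos: [0.5372, 0.1303, 0.0815]
tool_rot: [3.138, 0.007, 2.812]
contact_force: [-2.2, -0.6, 7.2]
opening: 0.0243
```

```bash
python3 - <<'E'
from h import *
p,r=cur();print(p,observe()['tool_rot'],observe()['contact_force'],observe()['opening'])
E
```

```text
[0.53715881 0.13030943 0.08148158] [3.1377179  0.00660333 2.8116561 ] [-2.19412041 -0.57131061  7.17868213] 0.024292640705110256
```

apply_moves:
  motion:
    - {"offset": [0,0,-6],"rotation": [0,0,0]}
    - {"offset": [0,0,-15],"rotation": [0,0,0]}
    - {"offset": [0,0,-20],"rotation": [0,0,0]}
    - {"offset": [0,0,-25],"rotation": [0,0,0]}
    - {"offset": [0,0,-25],"rotation": [0,0,0]}
    - {"offset": [0,0,-20],"rotation": [0,0,0]}

```text
time: 13.18
tool_pos: [0.5333, 0.1298, 0.1926]
tool_rot: [-3.14, -0.005, 2.812]
contact_force: [0.9, -0.2, -1.7]
opening: 0.0246
```

```bash
python3 - <<'E'
from h import *
p,r=cur();print(p,observe()['tool_rot'],observe()['contact_force'],observe()['opening'])
s=shot('side','s11.png')
cv2.imwrite('pics/s11z.png',cv2.resize(s['img'][100:280,170:370,::-1],None,fx=4,fy=3.3))
d=shot('top','t11.png')
cv2.imwrite('pics/t11z.png',cv2.resize(d['img'][160:245,180:320,::-1],None,fx=5,fy=5))
for c in (s,d): print([ (x['score'],np.round(x['location'],4)) for x in tip_of('rotor',c)+tip_of('nest_block',c)])
R=down(0,np.pi-.33)
rows([([.476,.289,.20],R)],step=30)
E
```

```text
[0.53332844 0.12976337 0.19255219] [-3.14007411 -0.00515     2.81158529] [ 0.85933234 -0.20735887 -1.66638836] 0.024593963235998325
[(0.49, array([0.5333, 0.1262, 0.1161])), (0.77, array([ 4.808e-01, -1.428e-01,  4.000e-04])), (0.55, array([ 0.4894,  0.6073, -0.0026])), (0.46, array([ 0.4823,  0.2909, -0.0012])), (0.43, array([6.945e-01, 5.059e-01, 3.000e-04]))]
[(0.81, array([ 0.4793, -0.1428,  0.0005])), (0.7, array([6.950e-01, 5.065e-01, 2.000e-04])), (0.66, array([ 0.4776,  0.2878, -0.0019])), (0.57, array([0.4798, 0.6071, 0.0014]))]
[{"offset":[17.5,22.1,-1.7],"rotation":[-0.000,-0.001,-0.000]},{"offset":[17.5,22.1,-1.7],"rotation":[-0.000,-0.001,-0.000]},{"offset":[17.5,22.1,-1.7],"rotation":[-0.000,-0.001,-0.000]},{"offset":[17.5,22.1,-1.7],"rotation":[-0.000,-0.001,-0.000]},{"offset":[17.5,22.1,-1.7],"rotation":[-0.000,-0.001,-0.000]},{"offset":[17.5,22.1,-1.7],"rotation":[-0.000,-0.001,-0.000]}]
```

View pics/s11z.png

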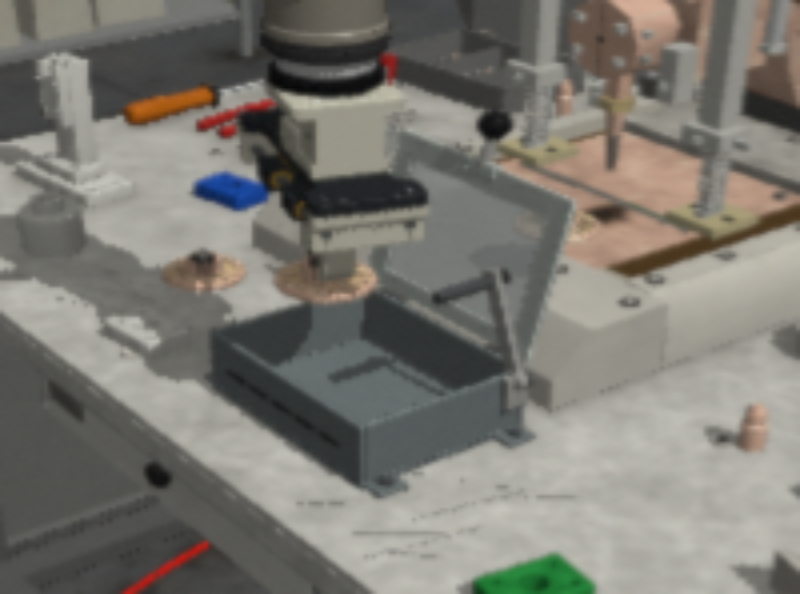

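View pics/t11z.png

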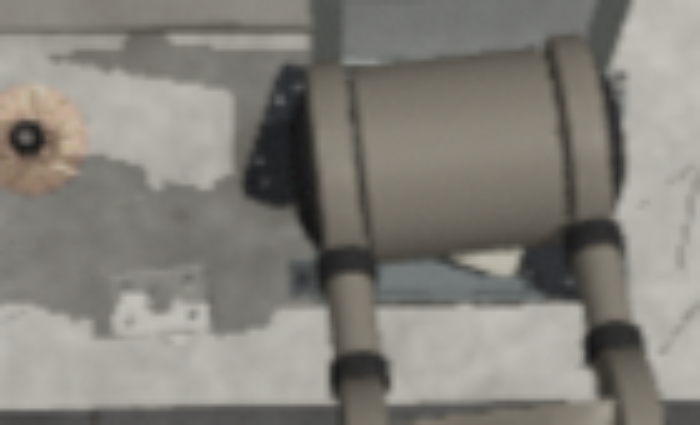

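The rotor is held flat above the box, with flap and stay in place. Carrying it to the nest block, which is at top (212,220).

apply_moves:
  motion:
    - {"offset": [10,13,-1.5],"rotation": [0,0,0]}
    - {"offset": [17.5,22,-1.5],"rotation": [0,0,0]}
    - {"offset": [17.5,22,-1.5],"rotation": [0,0,0]}
    - {"offset": [17.5,22,-1.5],"rotation": [0,0,0]}
    - {"offset": [17.5,22,-1.5],"rotation": [0,0,0]}
    - {"offset": [16,20,0],"rotation": [0,0,0]}
    - {"offset": [6,8,0],"rotation": [0,0,0]}
    - {"offset": [0,0,0],"rotation": [0,0,0]}

```text
time: 14.15
tool_pos: [0.4722, 0.288, 0.1852]
tool_rot: [-3.125, -0.026, 2.806]
contact_force: [0.3, -0.1, -0.9]
opening: 0.0247
```

```bash
python3 - <<'E'
from h import *
p,r=cur();print(p,observe()['tool_rot'],observe()['contact_force'],observe()['opening'])
R=down(0,np.pi-.33)
rows([([.477,.2895,.13],R),([.477,.2895,.097],R)],step=20)
E
```

```text
[0.47218925 0.28795759 0.18515045] [-3.12522878 -0.0255587   2.80640745] [ 0.31188326 -0.11872079 -0.87808259] 0.02471691048830989
[{"offset":[-1.8,1.3,18.3],"rotation":[-0.005,-0.009,-0.002]},{"offset":[-1.7,1.2,18.3],"rotation":[-0.005,-0.009,-0.002]},{"offset":[-1.5,1.1,18.4],"rotation":[-0.005,-0.009,-0.002]},{"offset":[0.0,-0.0,16.5],"rotation":[0.000,0.000,-0.000]},{"offset":[0.0,-0.0,16.5],"rotation":[0.000,0.000,-0.000]}]
```

apply_moves:
  motion:
    - {"offset": [-2,1,17],"rotation": [-0.005,-0.009,-0.002]}
    - {"offset": [-2,1,17],"rotation": [-0.005,-0.009,-0.002]}
    - {"offset": [-1,1,15],"rotation": [-0.005,-0.008,0]}
    - {"offset": [0,0,8],"rotation": [0,0,0]}
    - {"offset": [0,0,0],"rotation": [0,0,0]}

```text
time: 14.57
tool_pos: [0.4775, 0.285, 0.1226]
tool_rot: [-3.136, -0.001, 2.812]
contact_force: [-0.2, -0.9, -1.1]
opening: 0.0243
```

```bash
python3 - <<'E'
from h import *
p,r=cur();print(p,observe()['tool_rot'],observe()['contact_force'],observe()['opening'])
s=shot('side','s12.png')
cv2.imwrite('pics/s12z.png',cv2.resize(s['img'][130:250,140:280,::-1],None,fx=5.5,fy=5))
print(proj(s,[[.477,.2895,.018],p-[0,0,.0765],[.477,.2895,0]]).round(1))
R=down(0,np.pi-.33)
rows([([.477,.2895,.0955],R)],step=10)
E
```

```text
[0.47746978 0.28503309 0.12258585] [-3.13570036e+00 -1.23676754e-03  2.81183934e+00] [-0.16467999 -0.88982234 -1.12107415] 0.024264422466674332
[[206.1 198.8]
 [206.4 191.4]
 [206.5 203.8]]
[{"offset":[0.7,1.4,9.2],"rotation":[-0.002,-0.000,0.000]},{"offset":[0.7,1.4,9.2],"rotation":[-0.002,-0.000,0.000]},{"offset":[0.7,1.3,9.2],"rotation":[-0.002,-0.000,0.000]}]
```

View pics/s12z.png

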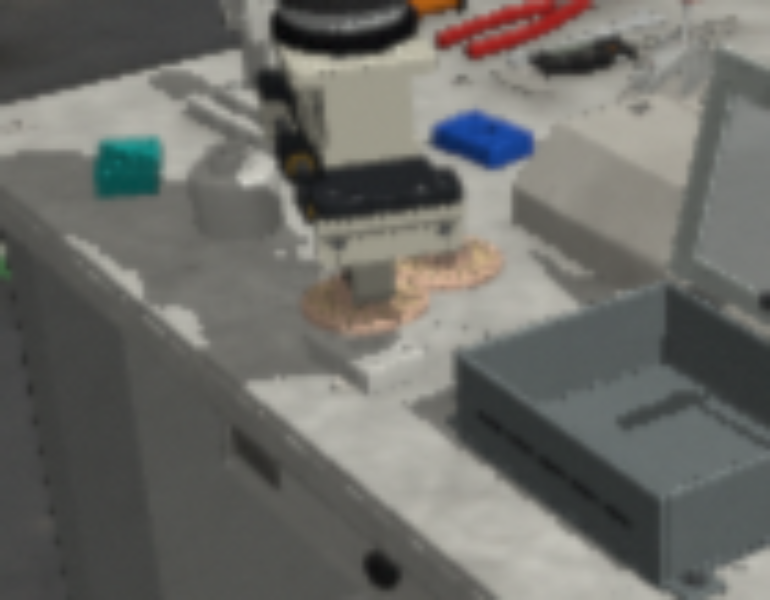

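apply_moves:
  motion:
    - {"offset": [0.5,2,8],"rotation": [0,0,0]}
    - {"offset": [0.5,2,8],"rotation": [0,0,0]}
    - {"offset": [0.5,1,5],"rotation": [0,0,0]}
    - {"offset": [0,0.5,2],"rotation": [0,0,0]}

```text
time: 14.95
tool_pos: [0.48, 0.2902, 0.1004]
tool_rot: [-3.138, 0.002, 2.81]
contact_force: [-0.1, -0.3, -0.8]
opening: 0.0248
```

```bash
python3 - <<'E'
from h import *
p,r=cur();print(p,observe()['tool_rot'],observe()['contact_force'],observe()['opening'])
s=shot('side','s13.png')
cv2.imwrite('pics/s13z.png',cv2.resize(s['img'][130:250,140:280,::-1],None,fx=5.5,fy=5))
R=down(0,np.pi-.33)
rows([([.477,.2895,.0955],R)],step=10)
E
```

```text
[0.48004056 0.29015136 0.10037041] [-3.13814211e+00  1.79357887e-03  2.80967482e+00] [-0.09837736 -0.34101398 -0.80736302] 0.02475153886328624
[{"offset":[2.6,-1.6,4.7],"rotation":[-0.004,0.002,-0.002]}]
```

View pics/s13z.png

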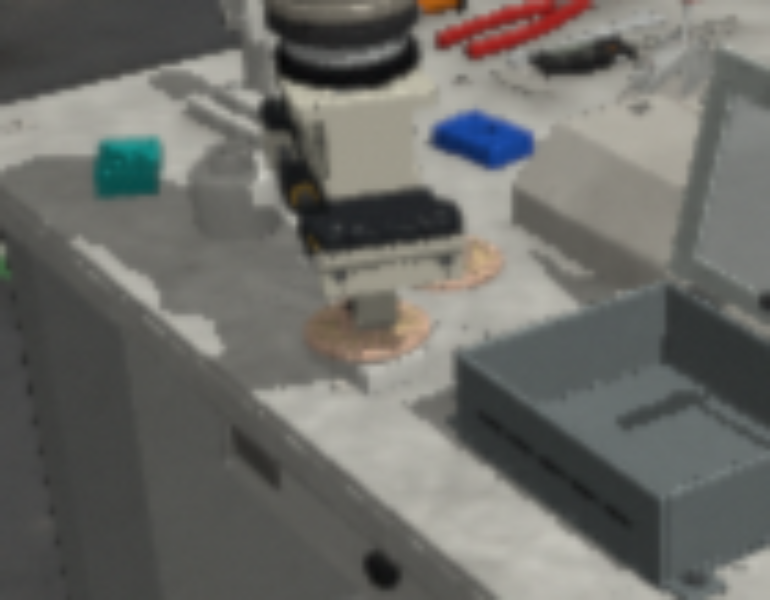

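```bash
python3 - <<'E'
from h import *
a=cv2.imread('pics/side1.png')
z=cv2.resize(a[180:220,185:230],None,fx=14,fy=14,interpolation=cv2.INTER_CUBIC)
s=read_camera('side')
psi=np.arctan2(-.006,.06)
def block(cx,cy):
    out=[]
    for sx,sy in((1,1),(1,-1),(-1,-1),(-1,1)):
        a_=.02*sx;b=.03*sy; c,sn=np.cos(psi0),np.sin(psi0)
        out.append([cx+c*a_-sn*b,cy+sn*a_+c*b,.018])
    return out
psi0=0.115
for cx,cy,col in ((.477,.2895,(0,0,255)),(.472,.2895,(0,255,0))):
    q=(proj(s,block(cx,cy)+[[cx,cy,.018]])-[185,180]+.5)*14-.5
    cv2.polylines(z,[q[:4].astype(np.int32)],True,col,1); cv2.circle(z,tuple(q[4].astype(int)),3,col,-1)
cv2.imwrite('pics/nestside.png',z)
a=cv2.imread('pics/top1.png')
d=read_camera('top')
z=cv2.resize(a[200:240,190:235],None,fx=14,fy=14,interpolation=cv2.INTER_CUBIC)
for cx,cy,col in ((.477,.2895,(0,0,255)),(.472,.2895,(0,255,0))):
    q=(proj(d,block(cx,cy)+[[cx,cy,.018]])-[190,200]+.5)*14-.5
    cv2.polylines(z,[q[:4].astype(np.int32)],True,col,1); cv2.circle(z,tuple(q[4].astype(int)),3,col,-1)
cv2.imwrite('pics/nesttop.png',z)
E
```

```text
(no output)
```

View pics/nestside.png

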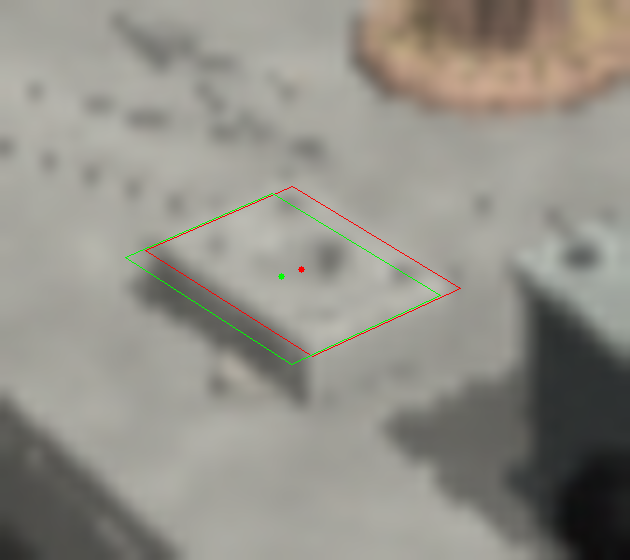

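View pics/nesttop.png

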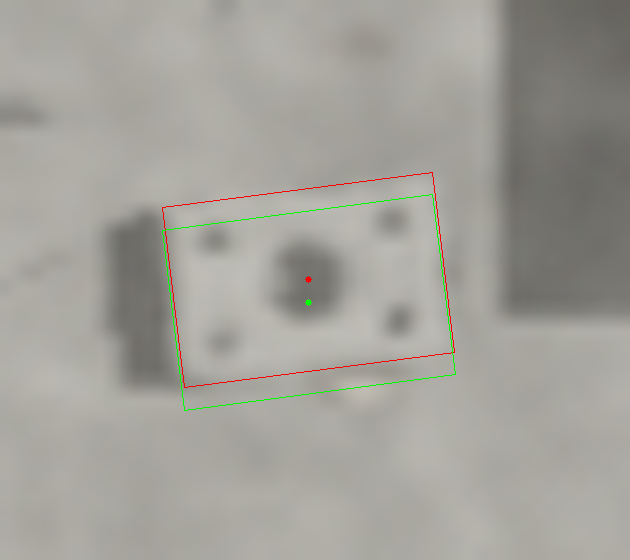

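The views bracket the nest at x ≈ 0.477 to 0.482, y ≈ 0.289. The gripper is over it at (0.480, 0.290), so I'll lower gently.

apply_moves:
  motion:
    - {"offset": [0.5,-0.5,3],"rotation": [0,0,0]}
    - {"offset": [0,0,2],"rotation": [0,0,0]}
    - {"offset": [0,0,1.5],"rotation": [0,0,0]}

```text
time: 15.35
tool_pos: [0.48, 0.2903, 0.0952]
tool_rot: [-3.14, 0.004, 2.81]
contact_force: [0.3, 0.1, -1.1]
opening: 0.0245
```

apply_moves:
  motion:
    - {"offset": [0,0,1],"rotation": [0,0,0]}
    - {"offset": [0,0,1],"rotation": [0,0,0]}

```text
time: 15.52
tool_pos: [0.48, 0.2902, 0.0944]
tool_rot: [-3.14, 0.004, 2.81]
contact_force: [-3.5, -2.2, 14.6]
opening: 0.0242
```

Contact at 14.6 N. Releasing and retreating upward.

apply_moves:
  motion:
    - {"offset": [0,0,0],"rotation": [0,0,0]}
    - {"offset": [0,0,0],"rotation": [0,0,0]}
    - {"offset": [0,0,0],"rotation": [0,0,0]}
    - {"offset": [0,0,-2],"rotation": [0,0,0]}
    - {"offset": [0,0,-10],"rotation": [0,0,0]}
    - {"offset": [0,0,-25],"rotation": [0,0,0]}
    - {"offset": [0,0,-35],"rotation": [0,0,0]}
    - {"offset": [0,0,-35],"rotation": [0,0,0]}
    - {"offset": [15,25,-25],"rotation": [0,0,0]}
    - {"offset": [20,30,-10],"rotation": [0,0,0]}
    - {"offset": [20,30,0],"rotation": [0,0,0]}
    - {"offset": [10,20,0],"rotation": [0,0,0]}
  grip: 0.45

```text
time: 16.52
tool_pos: [0.4529, 0.4106, 0.2497]
tool_rot: [3.14, 0.006, 2.802]
contact_force: [0.4, -0.4, 0.1]
opening: 0.0507
```

```bash
python3 - <<'E'
from h import *
p,r=cur();print(p,observe()['contact_force'],observe()['opening'])
s=shot('side','s14.png')
cv2.imwrite('pics/s14z.png',cv2.resize(s['img'][100:280,150:350,::-1],None,fx=4,fy=3.3))
d=shot('top','t14.png')
cv2.imwrite('pics/t14z.png',cv2.resize(d['img'][155:245,180:330,::-1],None,fx=5.3,fy=5.3))
for n,c in (('s',s),('t',d)):
  for q in ('rotor','nest_block','stay_pin','flap_knob'):
    print(n,q,[ (x['score'],np.round(x['location'],4).tolist()) for x in tip_of(q,c)])
E
```

```text
[0.45291479 0.41061169 0.24965316] [ 0.42065071 -0.35495166  0.12154832] 0.05068097090972328
s rotor [(0.62, [0.4778, 0.2882, 0.0154])]
s nest_block [(0.95, [0.4801, -0.1428, 0.0019]), (0.71, [0.4876, 0.6072, 0.0009]), (0.7, [0.6527, 0.105, 0.2319]), (0.69, [0.6968, 0.509, 0.0008]), (0.62, [0.4814, 0.2915, 0.0017])]
s stay_pin [(0.75, [0.571, 0.0405, 0.1303])]
s flap_knob [(0.91, [0.6511, 0.1036, 0.2304])]
t rotor [(0.8, [0.4795, 0.2913, 0.0168])]
t nest_block [(0.8, [0.694, 0.5051, 0.0]), (0.55, [0.4819, -0.1437, -0.0005]), (0.44, [0.4851, 0.6094, 0.0])]
t stay_pin [(0.66, [0.569, 0.0385, 0.1336])]
t flap_knob [(0.69, [0.6573, 0.1065, 0.2367]), (0.49, [0.4807, 0.2878, 0.0164])]
```

View pics/s14z.png

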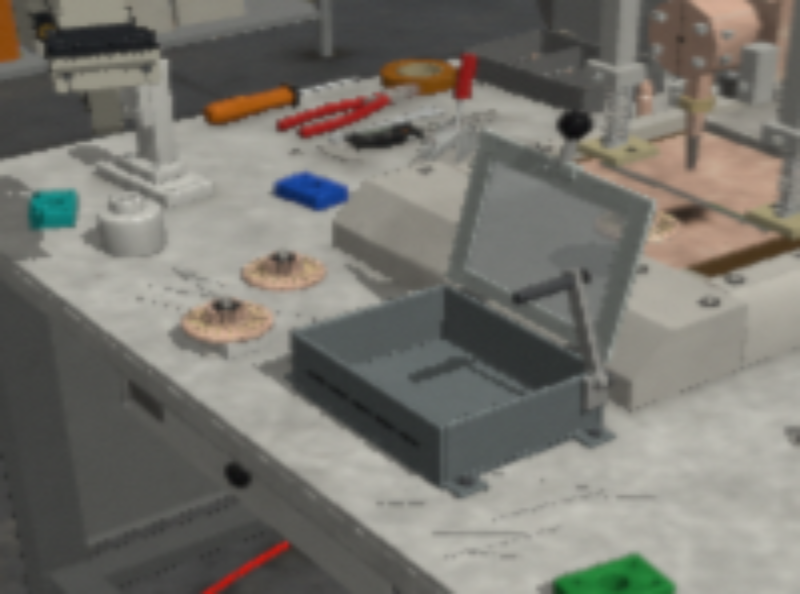

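View pics/t14z.png

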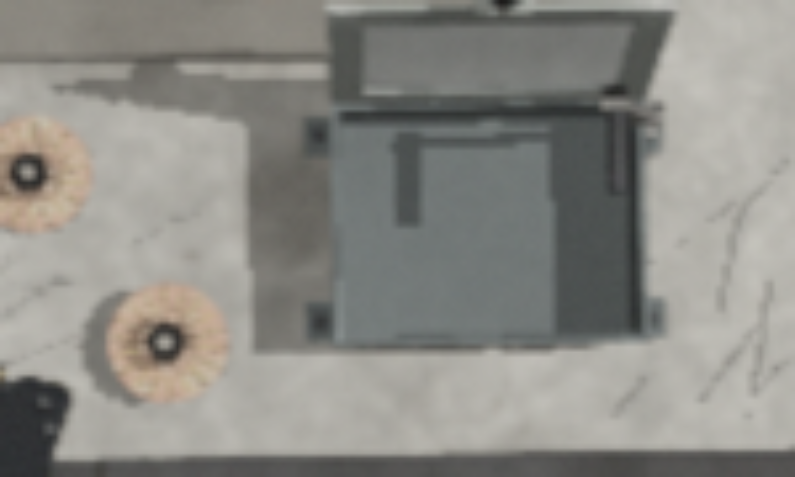

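The rotor sits flat and level on the nest. Its shaft is at top (211.1,219.5) and the hole was at (211.8,219.6). The flap is up with the stay in front. I'll let the arm settle, then hand in.

apply_moves:
  motion:
    - {"offset": [0,0,0],"rotation": [0,0,0]}
    - {"offset": [0,0,0],"rotation": [0,0,0]}
    - {"offset": [0,0,0],"rotation": [0,0,0]}

```text
time: 17.27
tool_pos: [0.4549, 0.4056, 0.247]
tool_rot: [-3.139, 0.004, 2.797]
contact_force: [-0.3, -0.5, 1.2]
opening: 0.0504
```

```bash
python3 - <<'E'
from h import *
print(observe()['qvel'].round(3)); d=read_camera('top')
print(ray(d,[(180+165/5.3,155+342/5.3)],.047).round(4), ray(d,[(190+310/14,200+282/14)],.018).round(4))
print(hand_in())
E
```

```text
[-0.008 -0.001  0.003 -0.     0.001 -0.002]
[[0.4769 0.2885 0.047 ]] [[0.475  0.2878 0.018 ]]
the job is handed in; nothing more can be done
None
```

The job is handed in at about 17 s. I raised the flap fully back by its knob and swung the stay over by its pin until it met its stop. Then I lifted the rotor out of the box by its hub and set it on the grey nest block with the large hole. Handing in gives no verdict, so what follows is only from my own last checks.

- **Flap and stay:** the last pictures show the flap standing open with the stay in front of it. The networks put the knob and pin within about 5 mm of where they should be at flap 1.8 rad and stay 1.9 rad.
- **Rotor:** it looks flat on the block. By the top camera its shaft is about 2 mm from where the block's hole was before it was set down.
- **Disagreement:** the side camera put the nest block about 5 mm further away in x than the top camera did. I set the rotor down between the two readings, and both are well inside the 15 mm limit.
- **Robot:** the gripper was open and clear of everything, and the arm was nearly at rest.
- **False detections:** the networks also reported nest blocks at look-alikes (and one at the flap knob), plus one false knob on the rotor. I discarded these against the pictures.

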